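# Set a reading head to its dial mark against the backlash and lock it

### The arm

A 7-joint arm with a two-finger parallel gripper is mounted at the origin on a cart in front of the work surface, level with it; the furniture and walls round the work are solid. World frame = base frame: x ahead of the robot, y to its left, z up, the work surface at z = 0. Lengths are in m, angles in rad, forces in N, time in s.
With the tool pointing down it reaches from about 0.425 to 0.875 m from the base axis. Payload 4.7 kg.
Tool frame: the origin (TCP) lies on the mounting face of the last link; the fingertips stand 182 mm ahead of it and the grasp point (between the pads) lies 164 mm ahead of it; z points along the fingers, y is the direction in which the jaws open and shut (so a half turn about z gives the same grasp; the last joint's range is limited). The gripper opens to 87 mm and grips with 3 to 60 N. Pads are 19 mm wide; open, the fingers measure 117 mm over their backs; the gripper's body (75 mm by 190 mm) begins 51 mm behind the grasp point.
Start: joints at [-1.248, 0.321, -0.07, 1.45, 0.023, 1.371, -0.057], TCP at [0.198, 0.619, 0.405] pointing down, gripper open.
Joint ranges: [-2.86, 2.86], [-0.3, 2.09], [-1.38, 1.24], [0.06, 2.45], [-1.56, 4.7], [0.09, 2.05], [-2.69, 2.69]. Speed limits (rad/s): [2.57, 2.57, 3.14, 3.14, 3.14, 3.14, 3.14].

### API

Orientations are given as a rotation vector (axis times angle).
In Python, from bench import ctrl gives the robot as it stands. The module is installed in compiled form; this text tells all that it offers.
- The arm moves only by the tool play_rows, never from a script. Its argument "targets" is text: rows parted by semicolons, each of 7 numbers parted by spaces: the shift along the tool's x, y, z in cm, then the turn, a rotation vector about the tool's x, y, z in rad, then the opening, from -1 (shut) to 1 (fully open). In form: x y z ax ay az grip; .... A call has 1 to 20 rows; each row shifts and turns the pose as measured when the row begins, along the tool's axes as they then stand; what a row does not reach is not made up. A row lasts 1/8 s, in which the tool goes at most 62.5 mm and 10.7 degrees, less where a joint would pass 70% of its speed; a pose out of reach is approached as far as the arm can. A call is refused whole if a number of a shift passes 6.25 or a number of a turn 0.188, either way. A call with a gripper value outside its range is refused whole. The fingers move at their own pace and stop on an object; "newtons" is the grip in N (left out, the last holds). Time passes only in rows, so rows that do not move let the fingers close. It gives the time, the measured TCP pose, the force and the opening at its end, in the units of the state.
- ctrl.get_state(): the state, without advancing time (a new reading comes with each control period).
- ctrl.get_image(name): name is "scene" or "top" or "wrist"; returns a dict with "pixels" (420x560x3 uint8, blue, green, red), "depth" (420x560 float32, m along the optical axis (not along the pixel's ray), 0 where there is no reading), "intrinsics" (3x3 intrinsics, pixels), "R" (3x3) and "t" (3): a world point X has camera coordinates R X + t. Camera axes: x right, y down, z forward; pixel columns grow to the right and rows downward; lengths in m; the calibration is good to about 2 mm. A picture is of the moment at which its call begins.
- ctrl.close_job(): hands the job in, once; it reports no verdict.
The state is a dict: "time": time; "joint_positions": joint angles; "qd": joint speeds; "joint_torque": joint torques, N m; "position": TCP position; "tool_rot": TCP orientation; "ft_force": force on the tool from outside, world axes, zero at the start; "torque": the same for the moment, N m; "grip_width": opening from 0.0 (shut) to 1.0 (fully open).
Only numpy, scipy, OpenCV 4.12 (cv2) and the standard library are available. Lean on these libraries where they do the work, as an engineer would, in place of code of your own. Each camera call takes 0.05 s, during which the arm holds its last target.

### The job

Set the reading head on the small screw stand to its working height: wind the handwheel on top down past the dial mark just far enough that, coming back up, you feel the slack in the worn screw run out and the head start to lift before the mark reaches the pointer, and stop with the mark exactly at the pointer. The hood clears the polished specimen by little more than half a millimetre at working height, so do not wind so far that it comes down on the specimen. Then press the clamp lever on the left of the carriage down until the cam bites firmly, without forcing it and without disturbing the setting.

Things in the scene. Friction and masses are not known exactly. Their poses are not given: they have to be found in the camera images.
- wheel_centre (a point): centre of the handwheel's top face, on its upright axis; axes turn with the wheel. Aluminium disc, 100 mm across, 13 mm thick, on top of the column at the back of a grey cast stand (base 170 x 130 x 14 mm; 239 mm high to the top of the handle). Clockwise from above lowers the head, anticlockwise raises it: 6 mm per turn (0.95 mm per rad)
- handwheel: the same wheel, origin on its axis at its underside, z up. The worn screw has lost motion: after a change of direction the wheel turns freely (under 1 N at the handle) for an unknown angle of 0.4 to 2.0 rad, the same both ways but different from day to day, before it takes screw and head along (then 4 to 6 N at the handle). The dial is right only while the wheel is lifting the head
- dial_mark (a point): outer end of the one long heavy black mark on the wheel's top face, 48 mm from the wheel's axis; the fine lines are 6 degrees apart. At the start the mark stands 0.3 to 2.0 rad anticlockwise of the pointer, the wheel somewhere inside its slack
- pointer (a point): where the mark must come to rest: the place on the wheel's rim, 48 mm from the axis and level with the mark, at which the fixed steel pointer aims; on the stand's front side, toward the reading head
- handle_centre (a point): centre, half-way up, of the wheel's upright black crank handle: 17 mm across, 36 mm tall, its foot 2.5 mm above the wheel's top face, 40 mm from the wheel's axis and 2.2 rad anticlockwise of the mark. It revolves freely on its own pin, so it can be gripped and carried round in a circle without turning the gripper
- hood (a point): centre of the flat underside (24 mm across) of the aluminium reading head, a 52 mm cylinder held in front of the column. At working height it is 38.6 mm above the worktop, 0.6 mm above the specimen; at the start it is 0.6 to 1.9 mm higher
- head: the reading head with its carriage and clamp lever, origin as hood, z up; it slides only up and down the column and cannot be pushed down by hand
- specimen: round black resin-mounted polished section, 40 mm across, 18 mm high, lying loose on the stand's round table (20 mm above the worktop) under the hood; origin at the centre of its underside
- lever_pivot (a point): pivot of the clamp lever at the carriage's side, to the left as seen from the robot, 56 mm from the stand's mid-plane and 112 mm above the worktop. The lever swings in the upright fore-and-aft plane of the stand
- lever_tip (a point): free end (centre of the round end of the 15 mm thick black grip) of the clamp lever, 82 mm from the pivot axis and 16 mm farther out to the side. At the start it points forward (to the robot) and 0.5 to 0.8 rad above level, loose, and stays where it is put
- clamp_lever: the clamp lever with its cam; origin on the pivot axis in the middle of the carriage. Pressed down it moves against a light drag of 1 to 4 N at the tip; somewhere between 0.1 rad above and 0.5 rad below level, not the same each day, the cam meets the gib and the force rises steeply. 11 to 18 N on the tip is a firm bite; it stays where it is left
- gib: flat steel gib strip on the column's front, hidden behind the carriage, on which the cam presses; its depth differs from day to day

How it is judged:
On the way, in this order (a step that is already met when the one before it is completed fails the run):
1. with the mark past the pointer (more than 6 mm from it), the head has been wound down past its working height (at least 0.1 mm below it) (height (world z) of hood below 0.0385 m and distance between dial_mark and pointer above 0.006 m), for 0.1 s.
2. the mark is back at the pointer (within 4 mm) and the head has been lifted to its working height (within 0.2 mm) (distance between dial_mark and pointer below 0.004 m and height (world z) of hood between 0.0384 and 0.0388 m), for 0.2 s.
At the end, for the whole second after the job is handed in: the dial mark is within 4 mm of the pointer, the hood is within 0.2 mm of its working height of 38.6 mm above the worktop, and the clamp's cam presses on the gib with more than 25 N (about 7 N or more pressed on the lever's tip) (all of step 2 and contact force between clamp_lever and gib above 25 N); the robot touches nothing.
It fails at once if the head comes down on the polished specimen (more than 1.5 N) (contact force between head and specimen above 1.5 N).
It fails at once if the specimen is pushed about (more than 4 mm) (distance of specimen from where it was at the start of the episode above 0.004 m).
It fails at once if the clamp lever is forced (more than 30 N on it) (contact force between any of the fingers, the arm and clamp_lever above 30 N).
It also fails if it takes over 72 s, if anything falls off the work surface, if the arm or the gripper's body presses on something with over 40 N, if the wrist force passes 120 N, or if a joint passes its speed limit or range.

## Working session

There is one attempt and no reset: what is moved stays moved. The work goes in short steps, Python scripts to look and compute and a tool call to move; the robot and the scene stay as the last step left them, time stands still between calls to the robot, and variables do not carry over. Pictures are saved under pics/ and viewed, and the job is handed in when it is done.

Besides the shell and the picture viewer there is one more tool, called after "Call:" as name(argument=value, ...) on one line, values as JSON. play_rows: Moves the arm, as the interface text tells. Its arguments: {"type":"object","properties":{"targets":{"type":"string"},"newtons":{"type":"number"}},"required":["targets"]}

```bash
mkdir -p pics
cat > h.py <<'E'
import numpy as np, cv2
from bench import ctrl
from scipy.spatial.transform import Rotation as R
def snap(n,f):
    im=ctrl.get_image(n); cv2.imwrite('pics/'+f+'.png',im['pixels']); np.savez('pics/'+f+'.npz',**im); return im
def load(f): return dict(np.load('pics/'+f+'.npz'))
def px2w(im,u,v,z=None,d=None):
    K=im['intrinsics'];Rm=im['R'];t=im['t']
    r=np.linalg.inv(K)@np.array([u,v,1.])
    c=-Rm.T@t; rw=Rm.T@r
    if z is not None: return c+rw*(z-c[2])/rw[2]
    if d is None: d=im['depth'][int(round(v)),int(round(u))]
    return c+rw*d
def w2px(im,X):
    c=im['R']@np.array(X)+im['t']; p=im['intrinsics']@c; return p[:2]/p[2]
E
python3 - <<'E'
from h import *
for n in ['scene','top','wrist']:
    im=snap(n,n+'0'); print(n,(-im['R'].T@im['t']).round(3),im['intrinsics'][0,0])
s=ctrl.get_state(); print({k:np.round(v,4) for k,v in s.items()})
E
```

```text
scene [0.012 0.39  0.517] 517.9798312964336
top [ 0.476 -0.169  1.006] 432.53555050855186
wrist [0.118 0.644 0.383] 289.2974892781454
{'time': np.float64(0.15), 'joint_positions': array([-1.2479,  0.3216, -0.0701,  1.4514,  0.0226,  1.3708, -0.0569]), 'qd': array([-0.0009, -0.002 , -0.0005, -0.0021, -0.0013,  0.0017,  0.001 ]), 'joint_torque': array([-1.00000e-04, -4.91798e+01, -4.04800e-01, -3.12876e+01,
       -6.41000e-02,  4.06000e-02,  1.00000e-04]), 'position': array([0.1975, 0.6191, 0.4039]), 'tool_rot': array([-4.8310e-01, -3.1041e+00,  2.2000e-03]), 'ft_force': array([ 0.0671, -0.4294, -0.7323]), 'torque': array([0.0172, 0.0093, 0.0051]), 'grip_width': np.float64(0.9972)}
```

View pics/scene0.png

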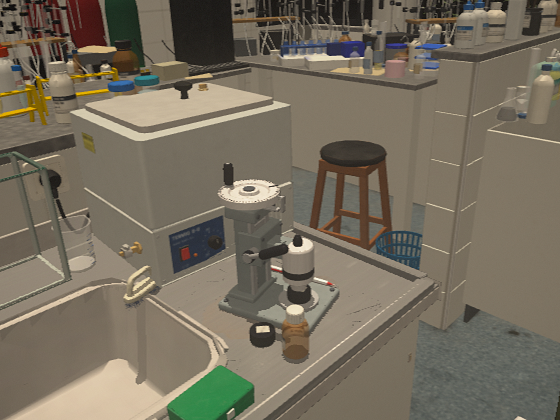

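View pics/top0.png

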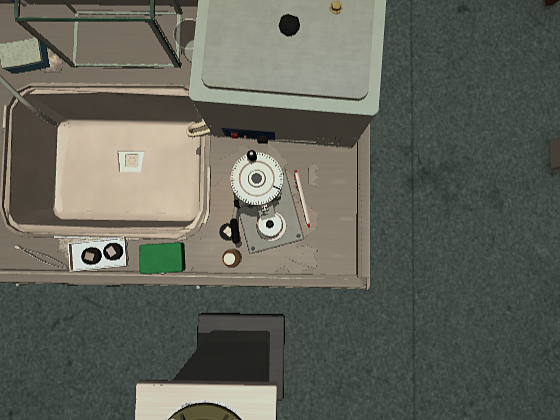

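Run:
```python
from h import *
im=load('top0'); c=im['pixels'][135:265,205:320]; cv2.imwrite('pics/c1.png',cv2.resize(c,None,fx=5,fy=4.6,interpolation=cv2.INTER_CUBIC) if 0 else cv2.resize(c,None,fx=4.6,fy=4.6,interpolation=cv2.INTER_CUBIC))
im2=load('scene0'); c=im2['pixels'][155:365,200:360]; cv2.imwrite('pics/c2.png',cv2.resize(c,None,fx=2.8,fy=2.8,interpolation=cv2.INTER_CUBIC))
for (u,v) in [(256,178),(251,155),(270,224),(233,230),(240,170),(275,185)]: print(u,v,px2w(im,u,v).round(4))
for (u,v) in [(247,188),(228,165),(227,180),(283,250),(270,190),(235,188)]: print('s',u,v,px2w(im2,u,v).round(4))
print(im['R'].round(3))
```

```text
256 178 [ 0.5922 -0.1163  0.2036]
251 155 [ 0.6288 -0.1087  0.2376]
270 224 [ 0.509  -0.142   0.1385]
233 230 [ 0.4956 -0.0692  0.1486]
240 170 [ 0.6075 -0.0856  0.1996]
275 185 [ 0.5797 -0.1521  0.2021]
s 247 188 [ 0.5928 -0.1146  0.2027]
s 228 165 [ 0.6244 -0.1049  0.237 ]
s 227 180 [ 0.6263 -0.102   0.2117]
s 283 250 [ 0.4713 -0.0702  0.1531]
s 270 190 [ 0.5675 -0.1411  0.1977]
s 235 188 [ 0.6205 -0.1128  0.1958]
[[ 0.015 -1.    -0.001]
 [-0.997 -0.015 -0.077]
 [ 0.077  0.002 -0.997]]
```

View pics/c1.png

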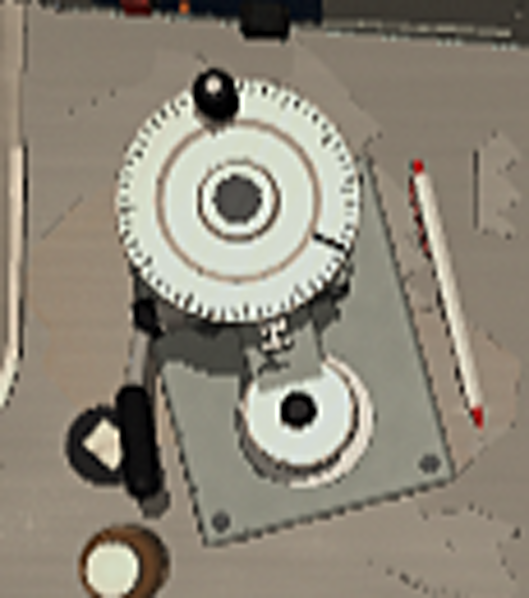

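View pics/c2.png

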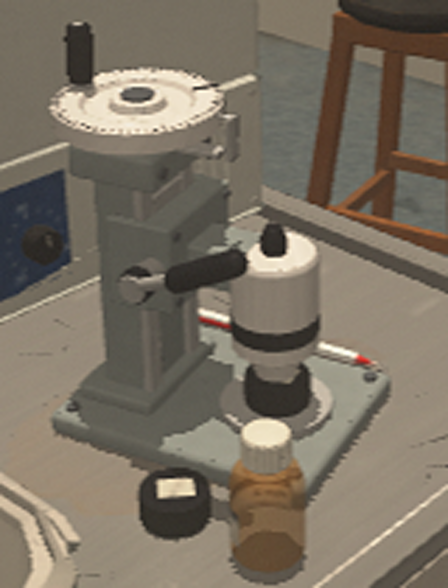

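Run:
```python
from h import *
from scipy.optimize import least_squares
for n in ['top0','scene0']:
    im=load(n); K=im['intrinsics']; vv,uu=np.mgrid[0:420,0:560]; d=im['depth']
    r=np.stack([(uu-K[0,2])/K[0,0],(vv-K[1,2])/K[1,1],np.ones_like(d)],-1)*d[...,None]
    P=(r-im['t'])@im['R']
    np.save('pics/P_'+n+'.npy',P)
    ok=d>0
    def box(x0,x1,y0,y1,z0,z1): 
        m=ok&(P[...,0]>x0)&(P[...,0]<x1)&(P[...,1]>y0)&(P[...,1]<y1)&(P[...,2]>z0)&(P[...,2]<z1); return P[m]
    w=box(.52,.67,-.19,-.04,.192,.208)
    (cx,cy),rad=cv2.minEnclosingCircle(w[:,:2].astype(np.float32)); print(n,'wheel',cx,cy,rad,np.median(w[:,2]),len(w))
    h=box(.52,.67,-.19,-.04,.212,.26); print(' handle',h.min(0).round(4),h.max(0).round(4),len(h), np.median(h[h[:,2]>h[:,2].max()-.006],0).round(4))
    hd=box(.45,.56,-.19,-.10,.125,.15); print(' headtop',np.median(hd,0).round(4),hd.min(0).round(3),hd.max(0).round(3))
    lv=box(.43,.6,-.1,-.03,.1,.17); print(' lever',lv.min(0).round(4),lv.max(0).round(4))
    bt=box(.40,.46,-.11,-.03,.03,.2); print(' bottle', bt.min(0).round(3),bt.max(0).round(3))
    jr=box(.46,.52,-.1,-.03,.02,.08); print(' jar', jr.min(0).round(3),jr.max(0).round(3))
    ov=box(.63,.75,-.35,.1,.1,.6); print(' oven', ov.min(0).round(3),ov.max(0).round(3))
    wo=box(.45,.6,-.3,-.2,-.03,.03); print(' worktop',np.median(wo[:,2]))
```

```text
top0 wheel 0.5852617025375366 -0.11677412688732147 0.056473877280950546 0.19921674800505929 2143
 handle [ 0.6231 -0.1168  0.2121] [ 0.6394 -0.1008  0.2406] 84 [ 0.6306 -0.1088  0.2382]
 headtop [ 0.5109 -0.14    0.1343] [ 0.491 -0.152  0.125] [ 0.554 -0.101  0.14 ]
 lever [ 0.47   -0.0991  0.1005] [ 0.5586 -0.0615  0.1621]
 bottle [ 0.417 -0.074  0.03 ] [ 0.456 -0.035  0.083]
 jar [ 0.476 -0.05   0.02 ] [ 0.512 -0.032  0.023]
 oven [ 0.63  -0.331  0.1  ] [ 0.75  -0.003  0.302]
 worktop 5.4135370538653555e-05
scene0 wheel 0.5847585201263428 -0.11935918778181076 0.05641594156622887 0.19821306237622674 1428
 handle [ 0.62   -0.1163  0.2121] [ 0.6358 -0.0979  0.238 ] 163 [ 0.6269 -0.1068  0.2356]
 headtop [ 0.5511 -0.1298  0.1344] [ 0.501 -0.156  0.125] [ 0.56  -0.1    0.141]
 lever [ 0.4682 -0.0999  0.1   ] [ 0.5996 -0.0603  0.17  ]
 bottle [ 0.414 -0.069  0.03 ] [ 0.451 -0.033  0.08 ]
 jar [ 0.481 -0.049  0.02 ] [ 0.481 -0.049  0.02 ]
 oven [ 0.63 -0.33  0.1 ] [ 0.75  -0.     0.298]
 worktop -0.001543665296959621
```

Run:
```python
from h import *
P=np.load('pics/P_top0.npy'); im=load('top0')
for u in (215,235,255,275,300,340):
    col=P[:,u]; m=(col[:,2]>.23)&(col[:,0]>.65)&(col[:,0]<1); print('oven',u,col[m][-1].round(3), col[m][:,0].min().round(3), col[m][:,2].max().round(3))
    m=(col[:,2]>.05)&(col[:,0]>.65)&(col[:,0]<1); print('   low',col[m][:,0].min().round(3))
o=np.array([205,135])
f=lambda a,b,z: px2w(im,205+(a+.5)/4.6-.5,135+(b+.5)/4.6-.5,z=z)
c=f(238,199,.2005); print('hub',c)
for a,b in [(117,201),(361,199),(240,78),(240,323)]: p=f(a,b,.2005); print(p.round(4),np.hypot(*(p-c)[:2]).round(4))
m=f(342,245,.2005); m2=f(316,236,.2005); hd=f(298,410,.138); hn=f(211,90,.239)
ang=lambda p: np.arctan2(p[1]-c[1],p[0]-c[0])
print('mark',m,ang(m),ang(m2),'head',hd,ang(hd)+2*np.pi,'handle',hn,ang(hn), np.hypot(*(hn-c)[:2]))
# base corners z=.014
cs=[f(208,544,.014),f(452,474,.014),f(368,158,.014)]
for p in cs: print(p)
print('edge ang',np.arctan2(*(cs[0]-cs[1])[:2][::-1]),np.arctan2(*(cs[2]-cs[1])[:2][::-1]))
# scene hub
im2=load('scene0'); g=lambda a,b,z: px2w(im2,200+(a+.5)/2.8-.5,155+(b+.5)/2.8-.5,z=z)
print('scene hub',g(137,95,.2035),'handle',g(80,28,.239),'mark',g(205,88,.2005))
```

```text
oven 215 [ 0.71  -0.041  0.232] 0.709 0.301
   low 0.709
oven 235 [ 0.708 -0.078  0.237] 0.708 0.301
   low 0.702
oven 255 [ 0.705 -0.114  0.236] 0.705 0.301
   low 0.704
oven 275 [ 0.703 -0.151  0.232] 0.702 0.301
   low 0.701
oven 300 [ 0.699 -0.196  0.233] 0.699 0.301
   low 0.698
oven 340 [ 0.694 -0.269  0.231] 0.694 0.317
   low 0.692
hub [ 0.59289303 -0.11676838  0.2005    ]
[ 0.5913 -0.0674  0.2005] 0.0494
[ 0.5937 -0.167   0.2005] 0.0502
[ 0.643  -0.1166  0.2005] 0.0501
[ 0.5421 -0.1186  0.2005] 0.0508
mark [ 0.5746328 -0.1595371  0.2005   ] -1.9743198335589516 -2.0008494233263567 head [ 0.5095243  -0.14077961  0.138     ] 3.4220157548850247 handle [ 0.63006171 -0.10784864  0.239     ] 0.2355259191027502 0.03822398308821615
[ 0.44714821 -0.09330721  0.014     ]
[ 0.48365017 -0.21395326  0.014     ]
[ 0.6417597  -0.16979642  0.014     ]
edge ang 1.8645947374701046 0.27234094330203273
scene hub [ 0.58742802 -0.11323781  0.2035    ] handle [ 0.62097528 -0.10264285  0.239     ] mark [ 0.57063387 -0.15093524  0.2005    ]
```

```bash
cat >> h.py <<'E'
def st():
    s=ctrl.get_state(); print('t',round(float(s['time']),2),'p',s['position'].round(4),'rv',s['tool_rot'].round(3),'F',s['ft_force'].round(2),'g',round(float(s['grip_width']),3)); return s
def plan(pts,rv,grip,step=.055,nmin=1,s=None):
    """rows through way points pts with final orientation rv"""
    s=s or ctrl.get_state(); p=s['position'].copy(); r=R.from_rotvec(s['tool_rot']); rt=R.from_rotvec(rv)
    seg=[]; q=p
    for w in pts:
        w=np.array(w); n=max(nmin,int(np.ceil(np.linalg.norm(w-q)/step))); seg+=[q+(w-q)*k/n for k in range(1,n+1)]; q=w
    rows=[]; N=len(seg); tot=(r.inv()*rt).as_rotvec(); n=max(1,int(np.ceil(np.abs(tot).max()/.15)))
    for i,w in enumerate(seg):
        d=r.inv().apply(w-p)*100; a=tot/min(n,N) if i<n else np.zeros(3)
        rows.append(' '.join('%g'%x for x in list(np.round(d,2)+0.)+list(np.round(a,3)+0.)+[grip]))
        p=w; r=r*R.from_rotvec(a)
    print(len(rows),'rows'); print('; '.join(rows))
E
python3 - <<'E'
from h import *
st()
plan([(0.23,.56,.45),(.628,-.108,.46)],[0,-np.pi,0],1)
E
```

```text
t 0.15 p [0.1975 0.6191 0.4039] rv [-4.830e-01 -3.104e+00  2.000e-03] F [ 0.07 -0.43 -0.73] g 0.997
17 rows
-2.44 -2.33 -2.3 0 0 -0.103 1; -2.19 -2.56 -2.3 0 0 -0.103 1; -3.1 -4.16 -0.06 0 0 -0.103 1; -2.65 -4.45 -0.07 0 0 0 1; -2.65 -4.45 -0.07 0 0 0 1; -2.65 -4.45 -0.07 0 0 0 1; -2.65 -4.45 -0.07 0 0 0 1; -2.65 -4.45 -0.07 0 0 0 1; -2.65 -4.45 -0.07 0 0 0 1; -2.65 -4.45 -0.07 0 0 0 1; -2.65 -4.45 -0.07 0 0 0 1; -2.65 -4.45 -0.07 0 0 0 1; -2.65 -4.45 -0.07 0 0 0 1; -2.65 -4.45 -0.07 0 0 0 1; -2.65 -4.45 -0.07 0 0 0 1; -2.65 -4.45 -0.07 0 0 0 1; -2.65 -4.45 -0.07 0 0 0 1
```

Call:
play_rows(targets="-2.44 -2.33 -2.3 0 0 -0.103 1; -2.19 -2.56 -2.3 0 0 -0.103 1; -3.1 -4.16 -0.06 0 0 -0.103 1; -2.65 -4.45 -0.07 0 0 0 1; -2.65 -4.45 -0.07 0 0 0 1; -2.65 -4.45 -0.07 0 0 0 1; -2.65 -4.45 -0.07 0 0 0 1; -2.65 -4.45 -0.07 0 0 0 1; -2.65 -4.45 -0.07 0 0 0 1; -2.65 -4.45 -0.07 0 0 0 1; -2.65 -4.45 -0.07 0 0 0 1; -2.65 -4.45 -0.07 0 0 0 1; -2.65 -4.45 -0.07 0 0 0 0")

```text
time: 1.78
position: [0.5343, 0.0602, 0.4564]
tool_rot: [0.033, -3.139, 0.005]
ft_force: [1.4, 1.1, -1.5]
grip_width: 0.946
```

Run:
```python
from h import *
st()
plan([(.629,-.108,.46)],[0,-np.pi,0],0)
```

```text
t 1.77 p [0.5343 0.0602 0.4564] rv [ 0.033 -3.139  0.005] F [ 1.42  1.15 -1.48] g 0.946
4 rows
-2.28 -4.25 -0.08 -0.003 -0.003 0.021 0; -2.37 -4.21 -0.09 0 0 0 0; -2.37 -4.21 -0.09 0 0 0 0; -2.37 -4.21 -0.09 0 0 0 0
```

Call:
play_rows(targets="-2.28 -4.25 -0.08 -0.003 -0.003 0.021 0; -2.37 -4.21 -0.09 0 0 0 0; -2.37 -4.21 -0.09 0 0 0 0; -2.37 -4.21 -0.09 0 0 0 0; 0 0 0 0 0 0 0")

```text
time: 2.4
position: [0.6316, -0.1181, 0.4584]
tool_rot: [-0.01, -3.14, 0.004]
ft_force: [0.4, -0.6, 0.2]
grip_width: 0.514
```

Run:
```python
from h import *
s=st(); im=snap('wrist','w1'); print((-im['R'].T@im['t']).round(4)); print(im['R'].round(3))
for n,p in dict(handle=(.629,-.108,.239),hub=(.5929,-.1168,.2005)).items(): print(n,w2px(im,p))
```

```text
t 2.4 p [ 0.6316 -0.1181  0.4584] rv [-0.01  -3.14   0.004] F [ 0.43 -0.62  0.18] g 0.514
[ 0.548  -0.1173  0.4381]
[[ 0.007  1.    -0.003]
 [ 0.955 -0.006  0.297]
 [ 0.297 -0.005 -0.955]]
handle [295.29481023 239.09911833]
hub [283.01218556 181.21988046]
```

View pics/w1.png

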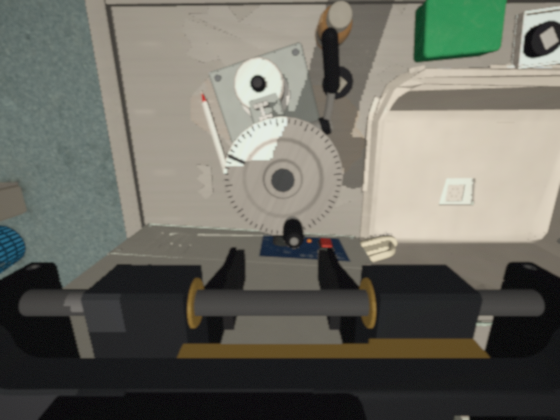

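Run:
```python
from h import *
im=load('w1'); c=im['pixels'][100:250,205:365]; cv2.imwrite('pics/c3.png',cv2.resize(c,None,fx=4,fy=4,interpolation=cv2.INTER_CUBIC))
```

```text
(no output)
```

View pics/c3.png

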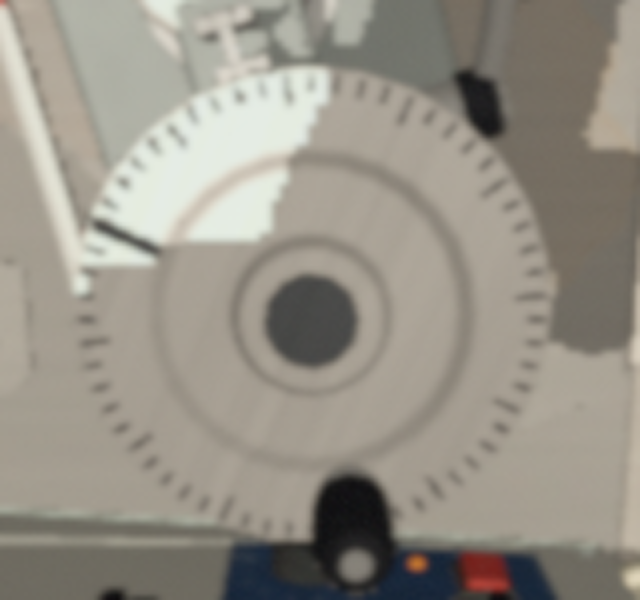

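Run:
```python
from h import *
im=load('w1')
f=lambda a,b,z: px2w(im,205+(a+.5)/4-.5,100+(b+.5)/4-.5,z=z)
hn=f(355,566,.239); c=f(311,321,.2005); m=f(97,224,.2005)
print(hn,c,m)
for a,b in [(78,310),(549,310),(330,66)]: print(f(a,b,.2005), np.hypot(*(f(a,b,.2005)-c)[:2]))
ang=lambda p: np.arctan2(p[1]-c[1],p[0]-c[0])
print(ang(hn),ang(m),ang(hn)-ang(m), np.hypot(*(hn-c)[:2]),np.hypot(*(m-c)[:2]))
s=st()
plan([(hn[0],hn[1],.43),(hn[0],hn[1],.39)],[0,-np.pi,0],0,step=.03)
```

```text
[ 0.63060863 -0.10941163  0.239     ] [ 0.59176914 -0.11732283  0.2005    ] [ 0.57168114 -0.16051654  0.2005    ]
[ 0.58917061 -0.16550849  0.2005    ] 0.04825568291990174
[ 0.58978202 -0.06814065  0.2005    ] 0.04922230436762255
[ 0.54172394 -0.11334785  0.2005    ] 0.050202817692363684
0.20094067544624145 -2.0061097504113263 2.2070504258575676 0.03963701017131862 0.047636383802166754
t 2.45 p [ 0.6314 -0.1157  0.4584] rv [-5.00e-03 -3.14e+00  1.00e-03] F [-0.17 -0.14 -0.31] g 0.507
3 rows
0.08 0.63 2.84 0 -0.002 -0.003 0; 0 0 2 0 0 0 0; 0 0 2 0 0 0 0
```

Call:
play_rows(targets="0.08 0.63 1.5 0 -0.002 -0.003 0; 0 0 2 0 0 0 0; 0 0 2 0 0 0 0; 0 0 1.3 0 0 0 0; 0 0 0 0 0 0 0", newtons=20)

```text
time: 3.08
position: [0.629, -0.0994, 0.3847]
tool_rot: [0.018, -3.139, -0.009]
ft_force: [0.4, -0.7, -1.1]
grip_width: 0.5
```

Run:
```python
from h import *
s=st(); plan([(.6306,-.1094,.39)],[0,-np.pi,0],0,step=.03)
```

```text
t 3.08 p [ 0.629  -0.0994  0.3847] rv [ 0.018 -3.139 -0.009] F [ 0.44 -0.73 -1.05] g 0.5
1 rows
-0.15 -0.99 -0.53 0.006 -0.002 0.012 0
```

Call:
play_rows(targets="-0.15 -0.99 -0.53 0.006 -0.002 0.012 0; 0 0 0 0 0 0 0")

```text
time: 3.32
position: [0.631, -0.1096, 0.3918]
tool_rot: [0.001, 3.139, -0.001]
ft_force: [0.4, -0.8, -0.0]
grip_width: 0.498
```

Run:
```python
from h import *
s=st(); print(s['qd'].round(4)); plan([(.6306,-.1094,.39)],[0,-np.pi,0],0,step=.03)
```

```text
t 3.33 p [ 0.631  -0.1096  0.3918] rv [ 1.000e-03  3.139e+00 -1.000e-03] F [ 0.38 -0.76 -0.  ] g 0.498
[-0.0155 -0.0035 -0.0181  0.0054 -0.0135  0.0051 -0.0009]
1 rows
0.04 0.02 0.18 -0.001 0.002 0 0
```

Call:
play_rows(targets="0 0 0.1 0 0 0 -1; 0 0 0 0 0 0 -1; 0 0 0 0 0 0 -1; 0 0 0 0 0 0 -1; 0 0 0 0 0 0 -1", newtons=15)

```text
time: 3.95
position: [0.6313, -0.1101, 0.392]
tool_rot: [0.001, 3.137, -0.001]
ft_force: [-0.9, 0.0, 0.5]
grip_width: 0.191
```

Run:
```python
from h import *
s=st(); print(s['qd'].round(4),s['torque'])
im=snap('wrist','w2'); cv2.imwrite('pics/c4.png',cv2.resize(im['pixels'],None,fx=1.4,fy=1.4))
```

```text
t 3.95 p [ 0.6313 -0.1101  0.392 ] rv [ 1.000e-03  3.137e+00 -1.000e-03] F [-0.88  0.04  0.54] g 0.191
[-0.0006 -0.0004  0.0014 -0.0001 -0.0004  0.0003  0.0001] [0.0388201  0.01904074 0.04044166]
```

View pics/c4.png

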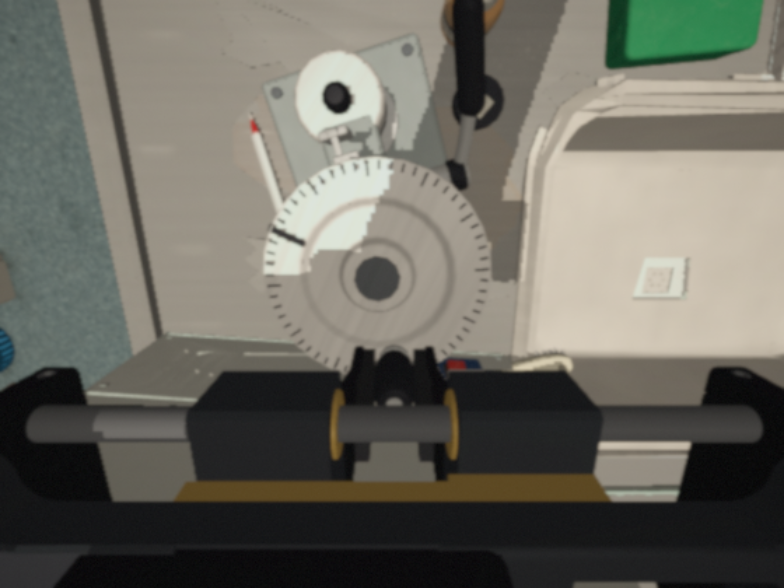

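```bash
cat >> h.py <<'E'
C=np.array([.592,-.1173])
def circ(dth,n,C=C,r=.04,zt=.392,rv=(0,np.pi,0)):
    s=ctrl.get_state(); p=s['position']; v=p[:2]-C; th=np.arctan2(v[1],v[0])
    t=np.array([-np.sin(th),np.cos(th)]); u=v/np.linalg.norm(v); F=s['ft_force'][:2]
    print('t',round(float(s['time']),2),'th',th.round(4),'r',np.linalg.norm(v).round(4),'z',p[2].round(4),'Ftan',(F@t).round(2),'Frad',(F@u).round(2),'Fz',s['ft_force'][2].round(2),'g',round(float(s['grip_width']),3),'qd',np.abs(s['qd']).max().round(3))
    if not n: return
    rr=R.from_rotvec(s['tool_rot']); rows=[]; q=p.copy()
    tot=(rr.inv()*R.from_rotvec(rv)).as_rotvec()
    for k in range(1,n+1):
        a=th+dth*k; w=np.array([C[0]+r*np.cos(a),C[1]+r*np.sin(a),zt])
        d=rr.inv().apply(w-q)*100; q=w
        rows.append(' '.join('%g'%x for x in list(np.round(d,2)+0.)+(list(np.round(tot,3)+0.) if k==1 else [0,0,0])+[-1]))
    print('; '.join(rows))
E
python3 - <<'E'
from h import *
circ(.1,4)
E
```

```text
t 4.0 th 0.1823 r 0.04 z 0.392 Ftan 0.32 Frad -0.42 Fz 0.18 g 0.189 qd 0.001
0.09 0.39 0 -0.001 0.004 -0.001 -1; 0.13 0.38 0 0 0 0 -1; 0.17 0.36 0 0 0 0 -1; 0.2 0.34 0 0 0 0 -1
```

Call:
play_rows(targets="0.09 0.39 0 -0.001 0.004 -0.001 -1; 0.13 0.38 0 0 0 0 -1; 0.17 0.36 0 0 0 0 -1; 0.2 0.34 0 0 0 0 -1")

```text
time: 4.5
position: [0.6261, -0.0967, 0.3922]
tool_rot: [0.002, 3.136, -0.008]
ft_force: [4.9, -3.3, -4.2]
grip_width: 0.187
```

Run:
```python
from h import *
circ(.1,4)
```

```text
t 4.5 th 0.5435 r 0.0399 z 0.3922 Ftan -5.38 Frad 2.5 Fz -4.22 g 0.187 qd 0.057
0.21 0.34 0.02 -0.005 0.005 -0.002 -1; 0.26 0.31 0 0 0 0 -1; 0.29 0.28 0 0 0 0 -1; 0.31 0.25 0 0 0 0 -1
```

Call:
play_rows(targets="0 0 0 0 0 0 -1; 0 0 0 0 0 0 -1")

```text
time: 4.75
position: [0.6261, -0.0965, 0.3921]
tool_rot: [0.002, 3.136, -0.008]
ft_force: [1.6, -0.5, -1.3]
grip_width: 0.189
```

Run:
```python
from h import *
circ(.07,2)
```

```text
t 4.75 th 0.5488 r 0.04 z 0.3921 Ftan -1.3 Frad 1.07 Fz -1.28 g 0.189 qd 0.005
0.15 0.24 0 -0.005 0.006 -0.002 -1; 0.17 0.22 0 0 0 0 -1
```

Call:
play_rows(targets="0.15 0.24 0 -0.005 0.006 -0.002 -1; 0.17 0.22 0 0 0 0 -1")

```text
time: 5.0
position: [0.6241, -0.0937, 0.3923]
tool_rot: [0.002, 3.136, -0.007]
ft_force: [6.0, -3.8, -5.0]
grip_width: 0.187
```

Run:
```python
from h import *
circ(-.1,3)
```

```text
t 5.0 th 0.6344 r 0.0398 z 0.3923 Ftan -6.59 Frad 2.56 Fz -5.04 g 0.187 qd 0.041
-0.24 -0.32 0.03 -0.005 0.006 -0.001 -1; -0.19 -0.35 0 0 0 0 -1; -0.15 -0.37 0 0 0 0 -1
```

Call:
play_rows(targets="-0.24 -0.32 0.03 -0.005 0.006 -0.001 -1; -0.19 -0.35 0 0 0 0 -1; -0.15 -0.37 0 0 0 0 -1")

```text
time: 5.38
position: [0.6299, -0.1026, 0.392]
tool_rot: [0.004, -3.138, -0.007]
ft_force: [1.2, 1.0, -0.4]
grip_width: 0.186
```

Run:
```python
from h import *
circ(-.08,3)
```

```text
t 5.38 th 0.3711 r 0.0407 z 0.392 Ftan 0.51 Frad 1.47 Fz -0.36 g 0.186 qd 0.061
-0.04 -0.33 0 0.005 -0.003 0.002 -1; -0.08 -0.31 0 0 0 0 -1; -0.05 -0.32 0 0 0 0 -1
```

Call:
play_rows(targets="-0.04 -0.33 0 0.005 -0.003 0.002 -1; -0.08 -0.31 0 0 0 0 -1; -0.05 -0.32 0 0 0 0 -1")

```text
time: 5.75
position: [0.6321, -0.1118, 0.392]
tool_rot: [-0.001, 3.141, 0.002]
ft_force: [0.2, 5.2, -0.4]
grip_width: 0.184
```

Run:
```python
from h import *
circ(-.08,2)
```

```text
t 5.75 th 0.1353 r 0.0404 z 0.392 Ftan 5.15 Frad 0.88 Fz -0.42 g 0.184 qd 0.049
0.01 -0.32 0 0.001 0 0.001 -1; 0 -0.32 0 0 0 0 -1
```

Run:
```python
from h import *
circ(-.1,8)
```

```text
t 5.75 th 0.1353 r 0.0404 z 0.392 Ftan 5.15 Frad 0.88 Fz -0.42 g 0.184 qd 0.049
0.01 -0.4 0 0.001 0 0.001 -1; 0.01 -0.4 0 0 0 0 -1; 0.05 -0.4 0 0 0 0 -1; 0.09 -0.39 0 0 0 0 -1; 0.12 -0.38 0 0 0 0 -1; 0.16 -0.37 0 0 0 0 -1; 0.2 -0.35 0 0 0 0 -1; 0.23 -0.33 0 0 0 0 -1
```

Call:
play_rows(targets="0.01 -0.4 0 0.001 0 0.001 -1; 0.01 -0.4 0 0 0 0 -1; 0.05 -0.4 0 0 0 0 -1; 0.09 -0.39 0 0 0 0 -1; 0.12 -0.38 0 0 0 0 -1")

```text
time: 6.38
position: [0.6319, -0.12, 0.3921]
tool_rot: [-0.02, 3.138, 0.032]
ft_force: [3.8, 7.0, -0.3]
grip_width: 0.189
```

Run:
```python
from h import *
circ(-.1,5)
```

```text
t 6.38 th -0.0686 r 0.04 z 0.3921 Ftan 7.26 Frad 3.32 Fz -0.28 g 0.189 qd 0.053
0.05 -0.4 0 0.02 0.003 0.013 -1; 0.09 -0.39 -0.01 0 0 0 -1; 0.13 -0.38 -0.01 0 0 0 -1; 0.17 -0.36 -0.01 0 0 0 -1; 0.2 -0.34 -0.01 0 0 0 -1
```

```bash
cat >> h.py <<'E'
def circ2(cmd,act,n,r=.04,zt=.392,rv=(0,np.pi,0),C=C):
    "cmd: commanded rad per row, act: expected rad per row"
    circ(0,0)
    s=ctrl.get_state(); p=s['position']; v=p[:2]-C; th=np.arctan2(v[1],v[0]); rr=R.from_rotvec(s['tool_rot'])
    tot=(rr.inv()*R.from_rotvec(rv)).as_rotvec(); rows=[]
    for k in range(n):
        a=th+act*k; q=np.array([C[0]+r*np.cos(a),C[1]+r*np.sin(a),zt]) if k else p
        w=np.array([C[0]+r*np.cos(a+cmd),C[1]+r*np.sin(a+cmd),zt])
        d=rr.inv().apply(w-q)*100
        if k==0: rr=rr*R.from_rotvec(tot)
        rows.append(' '.join('%g'%x for x in list(np.round(d,2)+0.)+(list(np.round(tot,3)+0.) if k==0 else [0,0,0])+[-1]))
    print('; '.join(rows))
E
python3 - <<'E'
from h import *
circ2(-.16,-.1,5)
E
```

```text
t 6.38 th -0.0686 r 0.04 z 0.3921 Ftan 7.26 Frad 3.32 Fz -0.28 g 0.189 qd 0.053
0.1 -0.63 0 0.02 0.003 0.013 -1; 0.16 -0.62 0 0 0 0 -1; 0.22 -0.6 0 0 0 0 -1; 0.28 -0.58 0 0 0 0 -1; 0.33 -0.55 0 0 0 0 -1
```

Call:
play_rows(targets="0.1 -0.63 0 0.02 0.003 0.013 -1; 0.16 -0.62 0 0 0 0 -1; 0.22 -0.6 0 0 0 0 -1; 0.28 -0.58 0 0 0 0 -1; 0.33 -0.55 0 0 0 0 -1", newtons=25)

```text
time: 7.0
position: [0.6261, -0.1385, 0.3921]
tool_rot: [-0.022, 3.13, 0.025]
ft_force: [5.3, 4.8, -1.4]
grip_width: 0.187
```

Run:
```python
from h import *
circ2(-.16,-.1,5)
```

```text
t 7.0 th -0.5562 r 0.0402 z 0.3921 Ftan 6.92 Frad 1.95 Fz -1.42 g 0.187 qd 0.076
0.4 -0.5 0 0.016 0.011 0.014 -1; 0.43 -0.47 0 0 0 0 -1; 0.47 -0.43 0 0 0 0 -1; 0.51 -0.38 0 0 0 0 -1; 0.55 -0.33 0 0 0 0 -1
```

Call:
play_rows(targets="0.4 -0.5 0 0.016 0.011 0.014 -1; 0.43 -0.47 0 0 0 0 -1; 0.47 -0.43 0 0 0 0 -1; 0.51 -0.38 0 0 0 0 -1")

```text
time: 7.5
position: [0.6125, -0.1514, 0.3921]
tool_rot: [-0.01, 3.127, 0.008]
ft_force: [5.7, 2.6, -2.8]
grip_width: 0.188
```

Run:
```python
from h import *
circ2(-.16,-.1,3)
im=snap('wrist','w3'); cv2.imwrite('pics/c5.png',cv2.resize(im['pixels'][0:300],None,fx=1.4,fy=1.4))
circ(0,0)
```

```text
t 7.5 th -1.0295 r 0.0398 z 0.3921 Ftan 6.19 Frad 0.73 Fz -2.75 g 0.188 qd 0.084
0.57 -0.3 0 0.005 0.014 0.007 -1; 0.6 -0.23 0 0 0 0 -1; 0.62 -0.17 0 0 0 0 -1
t 7.55 th -1.0506 r 0.04 z 0.3921 Ftan 4.84 Frad 1.51 Fz -2.73 g 0.189 qd 0.013
```

View pics/c5.png

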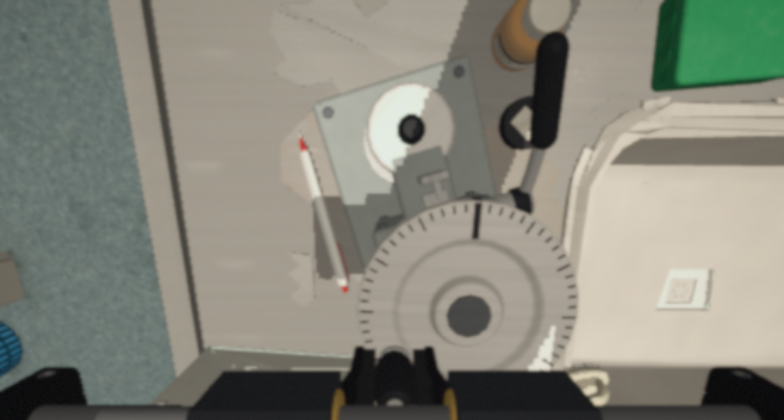

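Run:
```python
from h import *
im=load('w3'); c=im['pixels'][110:180,260:400]; cv2.imwrite('pics/c6.png',cv2.resize(c,None,fx=5.5,fy=5.5,interpolation=cv2.INTER_CUBIC))
print(w2px(im,(.592,-.1173,.2005)))
for a in (-2.80,-2.86,-2.92): print(a,w2px(im,(.592+.048*np.cos(a),-.1173+.048*np.sin(a),.2005)), (w2px(im,(.592+.048*np.cos(a),-.1173+.048*np.sin(a),.2005))-[260,110])*5.5)
```

```text
[333.96618784 225.26090562]
-2.8 [311.1237799 151.6784637] [281.18078945 229.23155035]
-2.86 [315.9297356  150.15006395] [307.6135458  220.82535175]
-2.92 [320.81968711 148.91146855] [334.50827912 214.01307705]
```

View pics/c6.png

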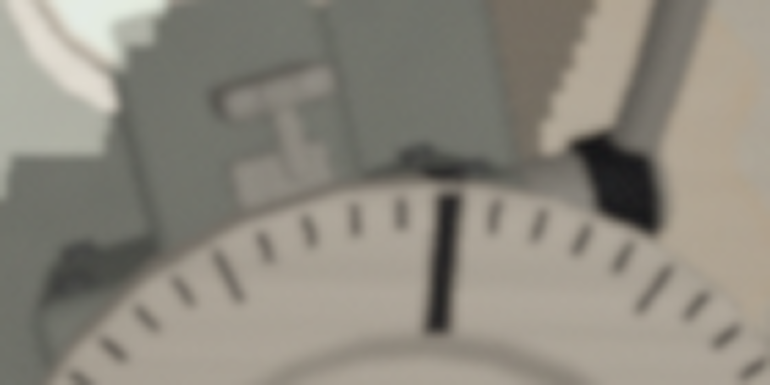

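Run:
```python
from h import *
circ2(-.16,-.11,3)
```

```text
t 7.55 th -1.0506 r 0.04 z 0.3921 Ftan 4.84 Frad 1.51 Fz -2.73 g 0.189 qd 0.013
0.58 -0.27 0 0.005 0.013 0.006 -1; 0.6 -0.21 0 0 0 0 -1; 0.62 -0.14 0 0 0 0 -1
```

Call:
play_rows(targets="0.58 -0.27 0 0.005 0.013 0.006 -1; 0.6 -0.21 0 0 0 0 -1; 0.62 -0.14 0 0 0 0 -1")

```text
time: 7.92
position: [0.5967, -0.1568, 0.3921]
tool_rot: [-0.004, 3.131, -0.001]
ft_force: [6.3, 2.1, -3.0]
grip_width: 0.19
```

Run:
```python
from h import *
circ2(-.12,-.07,1)
```

```text
t 7.92 th -1.4517 r 0.0398 z 0.3921 Ftan 6.46 Frad -1.3 Fz -2.97 g 0.19 qd 0.114
0.48 -0.04 0 -0.001 0.01 0.002 -1
```

Call:
play_rows(targets="0 0 0 0 0 0 -1; 0 0 0 0 0 0 -1")

```text
time: 8.18
position: [0.5968, -0.1569, 0.392]
tool_rot: [-0.004, 3.131, -0.001]
ft_force: [1.8, 0.4, -1.2]
grip_width: 0.186
```

Run:
```python
from h import *
circ2(.07,.07,4)
```

```text
t 8.18 th -1.4513 r 0.0399 z 0.392 Ftan 1.87 Frad -0.22 Fz -1.23 g 0.186 qd 0.002
-0.28 0.03 0.01 -0.001 0.011 0.003 -1; -0.27 0.06 0 0 0 0 -1; -0.27 0.08 0 0 0 0 -1; -0.26 0.1 0 0 0 0 -1
```

Call:
play_rows(targets="-0.28 0.03 0.01 -0.001 0.011 0.003 -1; -0.27 0.06 0 0 0 0 -1; -0.27 0.08 0 0 0 0 -1; -0.26 0.1 0 0 0 0 -1")

```text
time: 8.68
position: [0.6071, -0.1552, 0.3919]
tool_rot: [-0.003, -3.136, 0.001]
ft_force: [-1.0, 0.6, 0.8]
grip_width: 0.188
```

Run:
```python
from h import *
circ2(.07,.07,2)
```

```text
t 8.68 th -1.1915 r 0.0408 z 0.3919 Ftan -0.71 Frad -0.98 Fz 0.77 g 0.188 qd 0.051
-0.23 0.19 -0.01 0 -0.006 -0.002 -1; -0.25 0.13 0 0 0 0 -1
```

Call:
play_rows(targets="-0.23 0.19 -0.01 0 -0.006 -0.002 -1")

```text
time: 8.8
position: [0.6095, -0.1536, 0.392]
tool_rot: [0.001, 3.141, -0.002]
ft_force: [-1.2, -0.1, -0.0]
grip_width: 0.187
```

Run:
```python
from h import *
circ2(.07,.06,1)
```

```text
t 8.8 th -1.1209 r 0.0403 z 0.392 Ftan -1.11 Frad -0.39 Fz -0.03 g 0.187 qd 0.043
-0.23 0.16 0 -0.001 0 0 -1
```

Call:
play_rows(targets="-0.23 0.16 0 -0.001 0 0 -1")

```text
time: 8.93
position: [0.6119, -0.1524, 0.392]
tool_rot: [0.001, 3.141, -0.002]
ft_force: [-0.6, -0.8, -0.6]
grip_width: 0.188
```

Run:
```python
from h import *
circ2(.07,.06,1)
```

```text
t 8.93 th -1.055 r 0.0403 z 0.392 Ftan -0.88 Frad 0.41 Fz -0.61 g 0.188 qd 0.045
-0.22 0.17 0 -0.001 0 -0.001 -1
```

Call:
play_rows(targets="-0.22 0.17 0 -0.001 0 -0.001 -1")

```text
time: 9.05
position: [0.6142, -0.151, 0.392]
tool_rot: [0.0, 3.141, -0.001]
ft_force: [-0.6, -1.4, 0.4]
grip_width: 0.179
```

Run:
```python
from h import *
circ2(.08,.06,1)
```

```text
t 9.05 th -0.9875 r 0.0403 z 0.392 Ftan -1.24 Frad 0.85 Fz 0.4 g 0.179 qd 0.04
-0.24 0.21 0 -0.001 0.001 0 -1
```

Call:
play_rows(targets="-0.24 0.21 0 -0.001 0.001 0 -1")

```text
time: 9.18
position: [0.6162, -0.1498, 0.3919]
tool_rot: [-0.002, -3.139, 0.003]
ft_force: [-3.8, -3.8, 1.0]
grip_width: 0.188
```

Run:
```python
from h import *
circ2(.08,.05,1)
```

```text
t 9.18 th -0.9312 r 0.0406 z 0.3919 Ftan -5.26 Frad 0.77 Fz 0.96 g 0.188 qd 0.043
-0.22 0.25 -0.01 -0.002 -0.002 -0.001 -1
```

Run:
```python
from h import *
circ2(.11,.06,3)
```

```text
t 9.18 th -0.9312 r 0.0406 z 0.3919 Ftan -5.26 Frad 0.77 Fz 0.96 g 0.188 qd 0.043
-0.3 0.33 -0.01 -0.002 -0.002 -0.001 -1; -0.32 0.3 0 0 0 0 -1; -0.3 0.32 0 0 0 0 -1
```

Call:
play_rows(targets="-0.3 0.33 -0.01 -0.002 -0.002 -0.001 -1; -0.32 0.3 0 0 0 0 -1; -0.3 0.32 0 0 0 0 -1; 0 0 0 0 0 0 -1")

```text
time: 9.68
position: [0.6217, -0.1462, 0.3919]
tool_rot: [-0.012, -3.129, 0.009]
ft_force: [-0.6, 1.2, -0.3]
grip_width: 0.189
```

Run:
```python
from h import *
circ2(.11,.06,2)
im=snap('wrist','w4'); c=im['pixels'][100:250,250:400]; cv2.imwrite('pics/c7.png',cv2.resize(c,None,fx=4,fy=4,interpolation=cv2.INTER_CUBIC))
im=snap('top','t4'); c=im['pixels'][140:260,220:310]; cv2.imwrite('pics/c8.png',cv2.resize(c,None,fx=5,fy=5,interpolation=cv2.INTER_CUBIC))
```

```text
t 9.68 th -0.7712 r 0.0414 z 0.3919 Ftan 0.47 Frad -1.23 Fz -0.32 g 0.189 qd 0.003
-0.18 0.43 -0.01 -0.006 -0.012 -0.008 -1; -0.27 0.35 0 0 0 0 -1
```

View pics/c7.png

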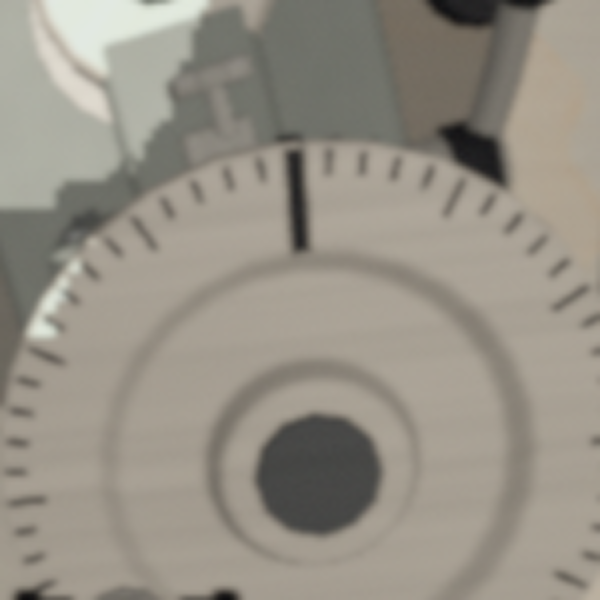

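View pics/c8.png

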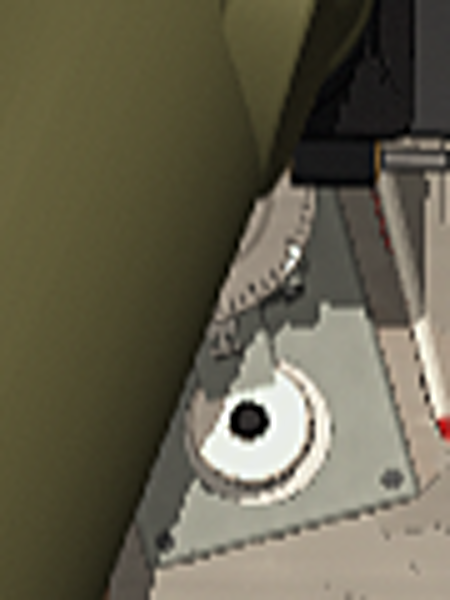

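Run:
```python
from h import *
for n,(o,s),c,ms,ptr in [('w4',((250,100),4),(318,473),[(295,152),(301,248)],[(222,125),(213,85)]),('w3',((260,110),5.5),None,[(449,197),(437,330)],[(305,165),(287,110),(303,185)])]:
    im=load(n); f=lambda a,b,z=.2005: px2w(im,o[0]+(a+.5)/s-.5,o[1]+(b+.5)/s-.5,z=z)
    cc=f(*c) if c else px2w(im,*(np.array([468,315])/1.4),z=.2005); print(n,'c',cc.round(4))
    for p in ms+ptr:
        w=f(*p)
        print(p,w.round(4), 'about own c',(np.arctan2(*(w-cc)[:2][::-1])%(2*np.pi)-np.pi).round(3),'about C',(np.arctan2(w[1]-C[1],w[0]-C[0])%(2*np.pi)-np.pi).round(3), np.hypot(*(w-cc)[:2]).round(4))
```

```text
w4 c [ 0.5917 -0.117   0.2005]
(295, 152) [ 0.5434 -0.1222  0.2005] about own c 0.107 about C 0.101 0.0486
(301, 248) [ 0.5571 -0.1209  0.2005] about own c 0.111 about C 0.103 0.0349
(222, 125) [ 0.5396 -0.1328  0.2005] about own c 0.293 about C 0.287 0.0545
(213, 85) [ 0.5342 -0.1341  0.2005] about own c 0.289 about C 0.283 0.0601
w3 c [ 0.5918 -0.1171  0.2005]
(449, 197) [ 0.5431 -0.1162  0.2005] about own c -0.018 about C -0.022 0.0487
(437, 330) [ 0.557  -0.1165  0.2005] about own c -0.017 about C -0.022 0.0348
(305, 165) [ 0.54   -0.1314  0.2005] about own c 0.269 about C 0.265 0.0538
(287, 110) [ 0.5345 -0.1335  0.2005] about own c 0.278 about C 0.274 0.0596
(303, 185) [ 0.542  -0.1315  0.2005] about own c 0.282 about C 0.277 0.0519
```

Call:
play_rows(targets="-0.18 0.43 -0.01 -0.006 -0.012 -0.008 -1; -0.27 0.35 0 0 0 0 -1; -0.24 0.36 0 0 0 0 -1; 0 0 0 0 0 0 -1")

```text
time: 10.28
position: [0.6259, -0.1402, 0.3919]
tool_rot: [-0.008, -3.135, 0.012]
ft_force: [-0.8, 0.2, 1.7]
grip_width: 0.187
```

Run:
```python
from h import *
circ2(.11,.06,2)
im=snap('wrist','w5'); c=im['pixels'][100:250,250:400]; cv2.imwrite('pics/c9.png',cv2.resize(c,None,fx=4,fy=4,interpolation=cv2.INTER_CUBIC))
```

```text
t 10.28 th -0.5942 r 0.0409 z 0.3919 Ftan -0.3 Frad -0.79 Fz 1.73 g 0.187 qd 0.003
-0.15 0.43 -0.01 -0.008 -0.006 -0.005 -1; -0.2 0.39 0 0 0 0 -1
```

View pics/c9.png

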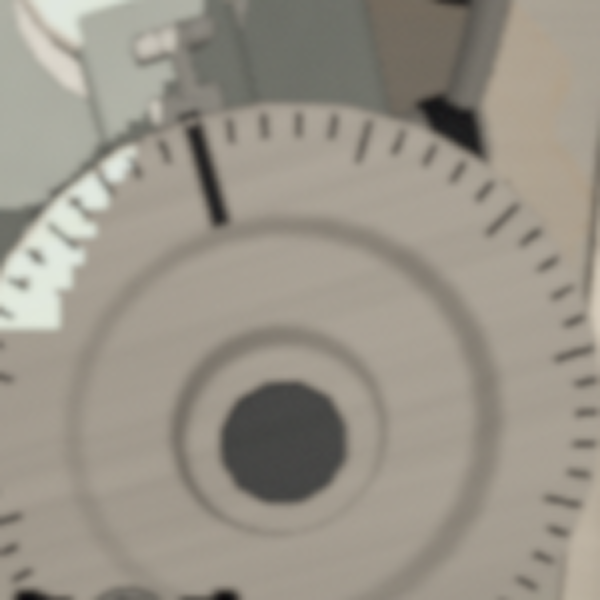

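Run:
```python
from h import *
im=load('w5'); f=lambda a,b,z=.2005: px2w(im,250+(a+.5)/4-.5,100+(b+.5)/4-.5,z=z)
cc=f(283,442); print(cc)
for p in [(194,127),(221,222),(188,75),(183,50),(194,105)]:
    w=f(*p); print(p,w.round(4),(np.arctan2(*(w-cc)[:2][::-1])%(2*np.pi)-np.pi).round(3))
c=im['pixels'][95:140,275:325]; cv2.imwrite('pics/c10.png',cv2.resize(c,None,fx=12,fy=12,interpolation=cv2.INTER_CUBIC))
```

```text
[ 0.59185872 -0.11710194  0.2005    ]
(194, 127) [ 0.5451 -0.1314  0.2005] 0.296
(221, 222) [ 0.5584 -0.1273  0.2005] 0.296
(188, 75) [ 0.5381 -0.1323  0.2005] 0.275
(183, 50) [ 0.5348 -0.133   0.2005] 0.272
(194, 105) [ 0.5421 -0.1314  0.2005] 0.28
```

View pics/c10.png

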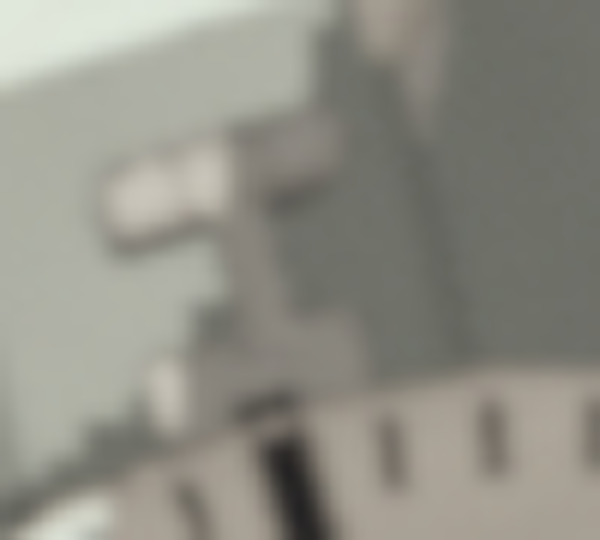

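Call:
play_rows(targets="0 0 0 0 0 0 -0.4; 0 0 0 0 0 0 -0.2; 0 0 0 0 0 0 -0.2; 0 0 -1.5 0 0 0 -0.2; 0 0 -3 0 0 0 -0.2; 0 0 -3 0 0 0 -0.2; 0 0 0 0 0 0 -0.2")

```text
time: 11.2
position: [0.6276, -0.1369, 0.4717]
tool_rot: [-0.002, -3.141, 0.008]
ft_force: [0.0, -0.0, 0.1]
grip_width: 0.4
```

Run:
```python
from h import *
st()
im=snap('wrist','w6'); cv2.imwrite('pics/c11.png',im['pixels'])
c=im['pixels'][60:220,230:390]; cv2.imwrite('pics/c12.png',cv2.resize(c,None,fx=3.75,fy=3.75,interpolation=cv2.INTER_CUBIC))
im=snap('scene','s6');c=im['pixels'][155:365,180:360]; cv2.imwrite('pics/c13.png',cv2.resize(c,None,fx=2.8,fy=2.8,interpolation=cv2.INTER_CUBIC))
```

```text
t 11.2 p [ 0.6276 -0.1369  0.4717] rv [-2.000e-03 -3.141e+00  8.000e-03] F [ 0.01 -0.02  0.08] g 0.4
```

View pics/c12.png

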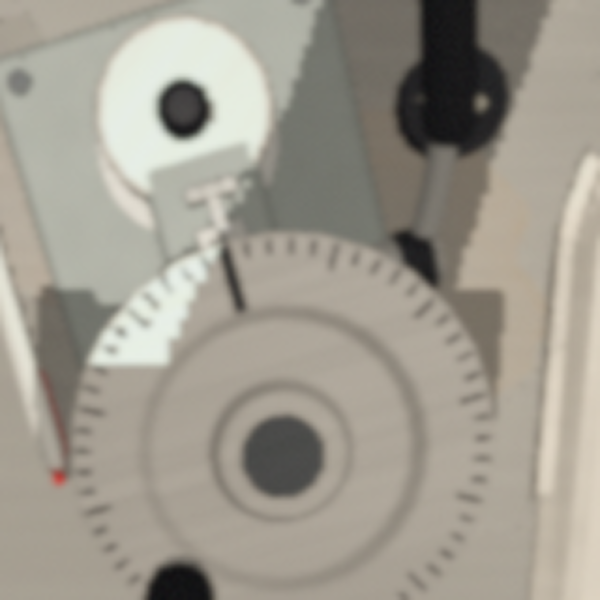

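View pics/c13.png

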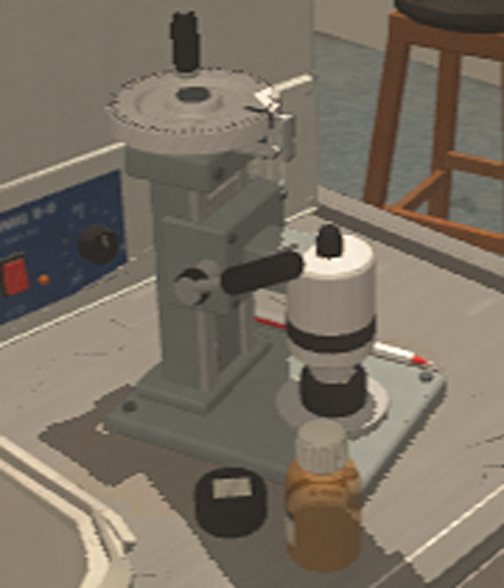

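```bash
python3 - <<'E'
from h import *
f=np.array([-.960,-.279,0]); l=np.array([-.279,.960,0]); C3=np.array([.592,-.1173,0])
im=load('w6'); g=lambda a,b,z=.2005: px2w(im,230+(a+.5)/3.75-.5,60+(b+.5)/3.75-.5,z=z)
cc=g(284,456); print(cc)
for p in [(225,248),(242,308),(218,215),(214,200)]:
    w=g(*p); print(p,w.round(4),(np.arctan2(*(w-cc)[:2][::-1])%(2*np.pi)-np.pi).round(3))
for n in ['top0','scene0']:
    P=np.load('pics/P_'+n+'.npy').reshape(-1,3); Q=P-C3; a=Q@f; b=Q@l; z=P[:,2]
    m=(b>.060)&(b<.084)&(a>-.03)&(a<.14)&(z>.09)&(z<.19)
    print(n,m.sum())
    A=a[m];B=b[m];Z=z[m]
    for lo in np.arange(-.03,.14,.01):
        k=(A>=lo)&(A<lo+.01)
        if k.sum()>2: print(lo.round(3),k.sum(),'b',B[k].min().round(4),B[k].max().round(4),'z',Z[k].min().round(4),Z[k].max().round(4))
im=load('s6')
for lat in (.056,.064,.07):
    c=-im['R'].T@im['t']; r=im['R'].T@np.linalg.inv(im['intrinsics'])@np.array([180+190/2.8,155+288/2.8,1])
    k=(lat-(c-C3)@l)/(r@l); X=c+r*k; print('pivot ray lat',lat,'fwd',((X-C3)@f).round(4),'z',X[2].round(4))
E
python3 - <<'E'
from h import *
im=load('w6'); cv2.imwrite('pics/c14.png',cv2.resize(im['pixels'][0:200,200:440],None,fx=3,fy=3,interpolation=cv2.INTER_CUBIC))
E
```

```text
[ 0.59172554 -0.11691882  0.2005    ]
(225, 248) [ 0.5452 -0.131   0.2005] 0.295
(242, 308) [ 0.5581 -0.1271  0.2005] 0.295
(218, 215) [ 0.5383 -0.1326  0.2005] 0.286
(214, 200) [ 0.5352 -0.1335  0.2005] 0.286
top0 223
0.02 4 b 0.0609 0.0623 z 0.12 0.1217
0.03 7 b 0.0605 0.0631 z 0.1198 0.1246
0.04 17 b 0.0608 0.0674 z 0.1218 0.1293
0.05 23 b 0.0614 0.0753 z 0.1277 0.1409
0.06 36 b 0.0626 0.0774 z 0.134 0.1463
0.07 37 b 0.0635 0.0776 z 0.1387 0.1523
0.08 39 b 0.0639 0.0786 z 0.1443 0.1582
0.09 38 b 0.0653 0.0799 z 0.1517 0.1621
0.1 21 b 0.0658 0.0782 z 0.1532 0.1608
scene0 410
0.02 38 b 0.0603 0.0639 z 0.1048 0.1211
0.03 40 b 0.0602 0.0665 z 0.1038 0.122
0.04 23 b 0.0633 0.0686 z 0.1169 0.1277
0.05 18 b 0.066 0.0759 z 0.12 0.1366
0.06 51 b 0.0669 0.0789 z 0.1254 0.1418
0.07 59 b 0.0705 0.0789 z 0.1288 0.148
0.08 57 b 0.0704 0.0801 z 0.1342 0.1545
0.09 62 b 0.0706 0.0801 z 0.1412 0.1584
0.1 62 b 0.0683 0.0808 z 0.144 0.1595
pivot ray lat 0.056 fwd 0.0269 z 0.1092
pivot ray lat 0.064 fwd 0.0321 z 0.1147
pivot ray lat 0.07 fwd 0.0361 z 0.1188
```

View pics/c14.png

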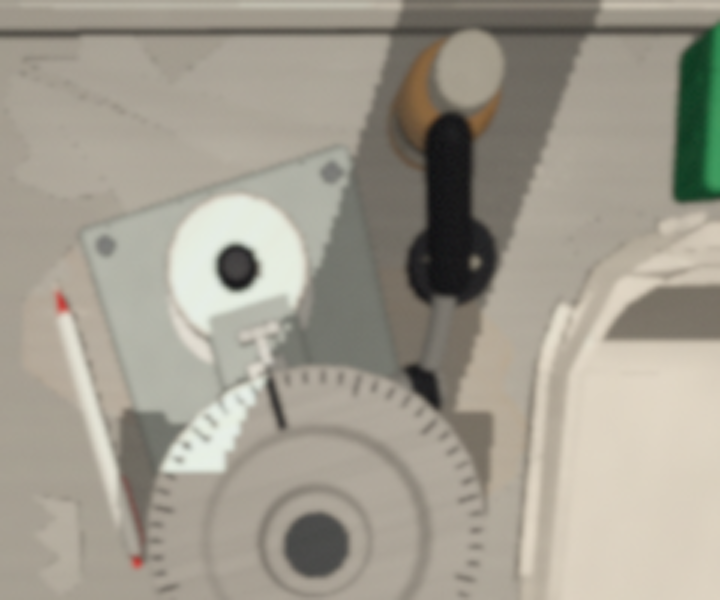

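Run:
```python
from h import *
f=np.array([-.960,-.279,0]); l=np.array([-.279,.960,0]); C3=np.array([.592,-.1173,0])
for n in ['top0','scene0']:
    P=np.load('pics/P_'+n+'.npy').reshape(-1,3); Q=P-C3; a=Q@f; b=Q@l; z=P[:,2]
    for lo in np.arange(.045,.14,.01):
        m=(b>-.07)&(b<.055)&(a>lo)&(a<lo+.01)&(z>.03)&(z<.25)
        if m.sum(): print(n,lo.round(3),z[m].max().round(4),b[m][z[m].argmax()].round(3))
s=st()
plan([(.56,-.07,.46),(.47,-.0775,.40),(.47,-.0775,.365)],[0,np.pi,0],-1,step=.05)
```

```text
top0 0.045 0.2028 0.0
top0 0.055 0.2021 0.002
top0 0.065 0.1258 -0.007
top0 0.075 0.1398 0.005
top0 0.085 0.139 -0.002
top0 0.095 0.1248 -0.006
top0 0.105 0.1266 -0.005
scene0 0.045 0.1997 -0.006
scene0 0.055 0.1994 0.005
scene0 0.065 0.1227 0.007
scene0 0.075 0.1368 0.003
scene0 0.085 0.1375 0.006
scene0 0.095 0.1225 -0.005
scene0 0.105 0.1218 -0.007
t 11.3 p [ 0.6272 -0.1366  0.4685] rv [-2.000e-03 -3.136e+00  7.000e-03] F [ 0.45 -0.63 -0.17] g 0.398
6 rows
3.36 3.33 0.43 -0.004 -0.005 -0.001 -1; 3.36 3.33 0.42 0 0 0 -1; 3 -0.25 2 0 0 0 -1; 3 -0.25 2 0 0 0 -1; 3 -0.25 2 0 0 0 -1; 0 0 3.5 0 0 0 -1
```

Call:
play_rows(targets="3.36 3.33 0.43 -0.004 -0.005 -0.001 -1; 3.36 3.33 0.42 0 0 0 -1; 3 -0.25 1 0 0 0 -1; 3 -0.25 2 0 0 0 -1; 3 -0.25 2 0 0 0 -1; 0 0 0 0 0 0 -1")

```text
time: 12.05
position: [0.4633, -0.0736, 0.4001]
tool_rot: [0.005, -3.128, 0.003]
ft_force: [0.9, -0.0, -0.0]
grip_width: 0.005
```

Run:
```python
from h import *
s=st()
plan([(.471,-.0775,.395),(.471,-.0775,.365)],[0,np.pi,0],-1,step=.03)
```

```text
t 12.05 p [ 0.4633 -0.0736  0.4001] rv [ 5.000e-03 -3.128e+00  3.000e-03] F [ 0.9  -0.01 -0.05] g 0.005
3 rows
-0.78 -0.39 0.5 -0.002 -0.014 0.003 -1; 0 0 1.5 0 0 0 -1; 0 0 1.5 0 0 0 -1
```

Call:
play_rows(targets="-0.78 -0.39 0.5 -0.002 -0.014 0.003 -1; 0 0 1.5 0 0 0 -1; 0 0 0.7 0 0 0 -1; 0 0 0 0 0 0 -1")

```text
time: 12.55
position: [0.4735, -0.0774, 0.3708]
tool_rot: [-0.0, 3.14, -0.002]
ft_force: [-1.0, 0.9, -0.5]
grip_width: 0.003
```

Run:
```python
from h import *
s=st()
plan([(.471,-.0775,.35)],[0,np.pi,0],-1,step=.03)
im=snap('scene','s7');c=im['pixels'][155:365,180:360]; cv2.imwrite('pics/c15.png',cv2.resize(c,None,fx=2.8,fy=2.8,interpolation=cv2.INTER_CUBIC))
im=snap('wrist','w7');cv2.imwrite('pics/c16.png',cv2.resize(im['pixels'],None,fx=1.4,fy=1.4))
```

```text
t 12.55 p [ 0.4735 -0.0774  0.3708] rv [-0.00e+00  3.14e+00 -2.00e-03] F [-0.96  0.89 -0.49] g 0.003
1 rows
0.26 -0.01 2.08 -0.001 0.001 0 -1
```

View pics/c15.png

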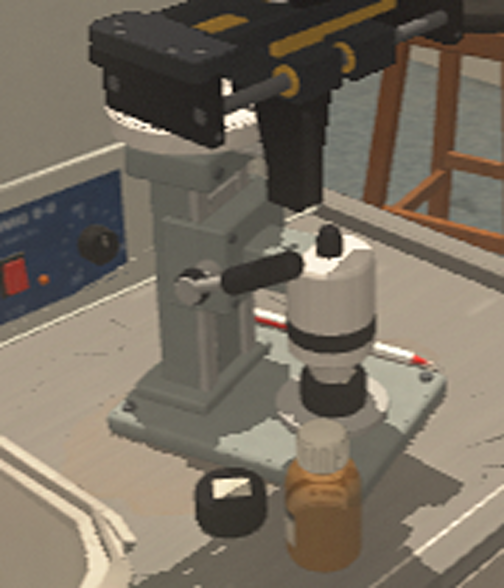

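View pics/c16.png

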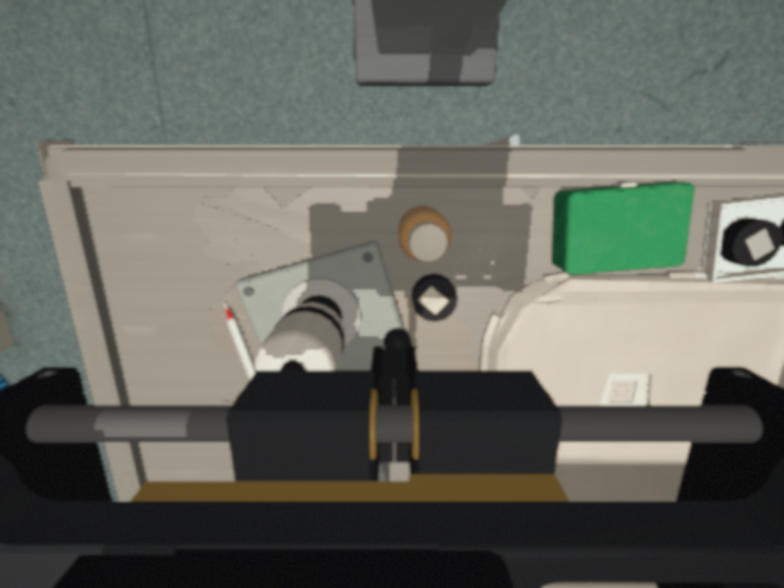

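Call:
play_rows(targets="0.2 0 1.2 -0.001 0 0 -1; 0.05 0 1 0 0 0 -1; 0 0 0.5 0 0 0 -1; 0 0 0.5 0 0 0 -1")

```text
time: 13.15
position: [0.4709, -0.0776, 0.3383]
tool_rot: [-0.001, 3.139, 0.0]
ft_force: [-4.8, -0.6, 6.7]
grip_width: 0.007
```

Run:
```python
from h import *
s=st()
plan([(.470,-.078,.33)],[0,np.pi,0],-1,step=.005)
```

```text
t 13.15 p [ 0.4709 -0.0776  0.3383] rv [-1.000e-03  3.139e+00  0.000e+00] F [-4.83 -0.61  6.69] g 0.007
2 rows
0.04 -0.02 0.42 0 0.002 0 -1; 0.04 -0.02 0.42 0 0 0 -1
```

Call:
play_rows(targets="0.04 -0.02 0.5 0 0.002 0 -1; 0.04 -0.02 0.5 0 0 0 -1; 0.03 -0.01 0.5 0 0 0 -1; 0 0 0.5 0 0 0 -1")

```text
time: 13.65
position: [0.4686, -0.0791, 0.3184]
tool_rot: [-0.001, -3.138, -0.0]
ft_force: [-3.7, -0.2, 4.7]
grip_width: 0.002
```

Run:
```python
from h import *
s=st()
plan([(.468,-.0785,.31)],[0,np.pi,0],-1,step=.005)
```

```text
t 13.65 p [ 0.4686 -0.0791  0.3184] rv [-1.000e-03 -3.138e+00 -0.000e+00] F [-3.67 -0.22  4.65] g 0.002
2 rows
0.03 0.03 0.42 0 -0.004 0 -1; 0.03 0.03 0.42 0 0 0 -1
```

Call:
play_rows(targets="0.03 0.03 0.4 0 -0.002 0 -1; 0.03 0.03 0.4 0 0 0 -1")

```text
time: 13.9
position: [0.468, -0.0787, 0.3098]
tool_rot: [-0.001, -3.14, 0.001]
ft_force: [-2.0, -1.8, 4.0]
grip_width: 0.01
```

Call:
play_rows(targets="0.03 0 0.4 0 0 0 -1; 0.02 0 0.4 0 0 0 -1")

```text
time: 14.15
position: [0.4676, -0.0788, 0.3013]
tool_rot: [-0.001, -3.141, 0.001]
ft_force: [-1.9, -1.1, 3.5]
grip_width: 0.006
```

Call:
play_rows(targets="0 0 0.4 0 0 0 -1; 0 0 0.4 0 0 0 -1")

```text
time: 14.4
position: [0.4674, -0.0789, 0.2926]
tool_rot: [-0.001, -3.14, 0.001]
ft_force: [-3.3, -0.6, 5.2]
grip_width: 0.007
```

Call:
play_rows(targets="0 0 0.35 0 0 0 -1; 0 0 0.35 0 0 0 -1")

```text
time: 14.65
position: [0.4676, -0.0788, 0.2858]
tool_rot: [-0.001, -3.14, 0.001]
ft_force: [-3.9, -0.4, 9.1]
grip_width: 0.006
```

Call:
play_rows(targets="0 0 0.35 0 0 0 -1; 0 0 0.35 0 0 0 -1")

```text
time: 14.9
position: [0.468, -0.0789, 0.2801]
tool_rot: [-0.001, -3.141, -0.001]
ft_force: [-5.6, -0.9, 10.6]
grip_width: 0.008
```

Call:
play_rows(targets="0 0 0.4 0 0 0 -1; 0 0 0.4 0 0 0 -1")

```text
time: 15.15
position: [0.4688, -0.0789, 0.2743]
tool_rot: [0.001, 3.141, 0.004]
ft_force: [-5.3, -0.8, 12.5]
grip_width: 0.003
```

Call:
play_rows(targets="0 0 0.45 0 0 0 -1; 0 0 0.45 0 0 0 -1")

```text
time: 15.4
position: [0.4698, -0.0789, 0.2684]
tool_rot: [0.001, 3.139, 0.007]
ft_force: [-8.4, -0.2, 21.1]
grip_width: 0.008
```

Call:
play_rows(targets="0 0 -0.3 0 0 0 -1; 0 0 -1 0 0 0 -1; 0 0 -3 0 0 0 -1; 0.5 0 -5 0 0 0 -1; 0.5 0 -5 0 0 0 -1; 0 0 0 0 0 0 -1")

```text
time: 16.15
position: [0.4605, -0.0778, 0.4155]
tool_rot: [-0.001, 3.134, 0.01]
ft_force: [0.8, -0.4, -0.7]
grip_width: 0.005
```

Run:
```python
from h import *
s=st()
im=snap('wrist','w8');cv2.imwrite('pics/c17.png',cv2.resize(im['pixels'],None,fx=1.4,fy=1.4))
im=snap('scene','s8');c=im['pixels'][155:365,180:360]; cv2.imwrite('pics/c18.png',cv2.resize(c,None,fx=2.8,fy=2.8,interpolation=cv2.INTER_CUBIC))
```

```text
t 16.15 p [ 0.4605 -0.0778  0.4155] rv [-1.000e-03  3.134e+00  1.000e-02] F [ 0.81 -0.41 -0.71] g 0.005
```

View pics/c17.png

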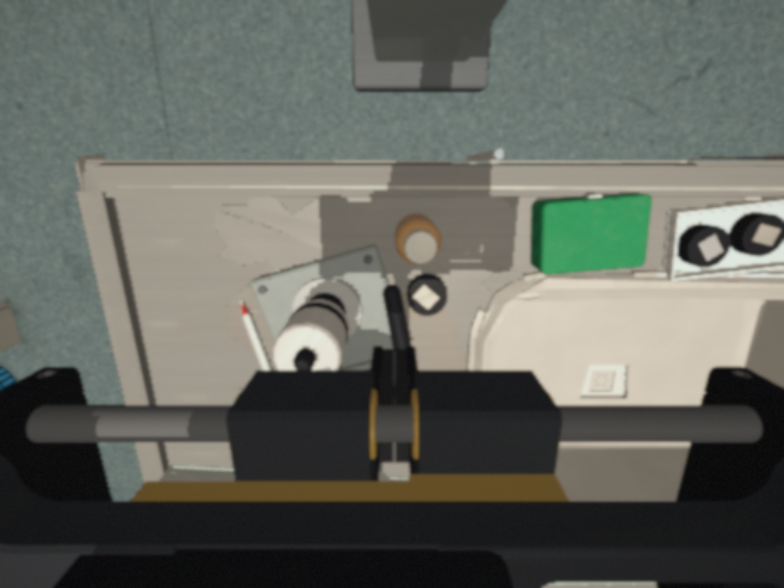

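View pics/c18.png

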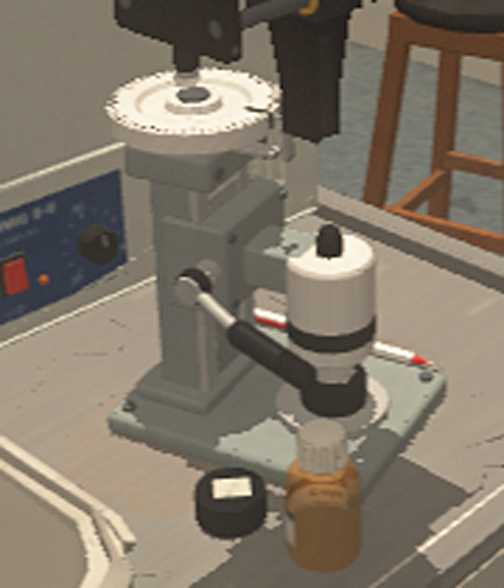

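Run:
```python
from h import *
s=st()
plan([(.48,-.08,.47),(.627,-.13,.475)],[0,np.pi,0],-1,step=.05)
```

```text
t 16.25 p [ 0.4595 -0.0774  0.4117] rv [-1.000e-03  3.141e+00  9.000e-03] F [-0.27  0.34 -0.08] g 0.01
6 rows
-1.03 -0.11 -2.92 0.006 0 0.001 -1; -1.03 -0.13 -2.92 0 0 0 -1; -3.68 -1.25 -0.12 0 0 0 -1; -3.67 -1.25 -0.13 0 0 0 -1; -3.67 -1.25 -0.13 0 0 0 -1; -3.68 -1.25 -0.12 0 0 0 -1
```

Call:
play_rows(targets="-1.03 -0.11 -2.92 0.006 0 0.001 -1; -1.03 -0.13 -2.92 0 0 0 -1; -3.68 -1.25 -0.12 0 0 0 -1; -3.67 -1.25 -0.13 0 0 0 -1; -3.67 -1.25 -0.13 0 0 0 -1; -3.68 -1.25 -0.12 0 0 0 -1; 0 0 0 0 0 0 -1; 0 0 0 0 0 0 -1")

```text
time: 17.25
position: [0.6325, -0.1277, 0.4571]
tool_rot: [0.005, -3.12, 0.0]
ft_force: [0.2, -0.1, -0.8]
grip_width: 0.001
```

Run:
```python
from h import *
s=st()
im=snap('wrist','w9');c=im['pixels'][60:220,230:390]; cv2.imwrite('pics/c19.png',cv2.resize(c,None,fx=3.75,fy=3.75,interpolation=cv2.INTER_CUBIC))
```

```text
t 17.25 p [ 0.6325 -0.1277  0.4571] rv [ 0.005 -3.12   0.   ] F [ 0.21 -0.06 -0.78] g 0.001
```

View pics/c19.png

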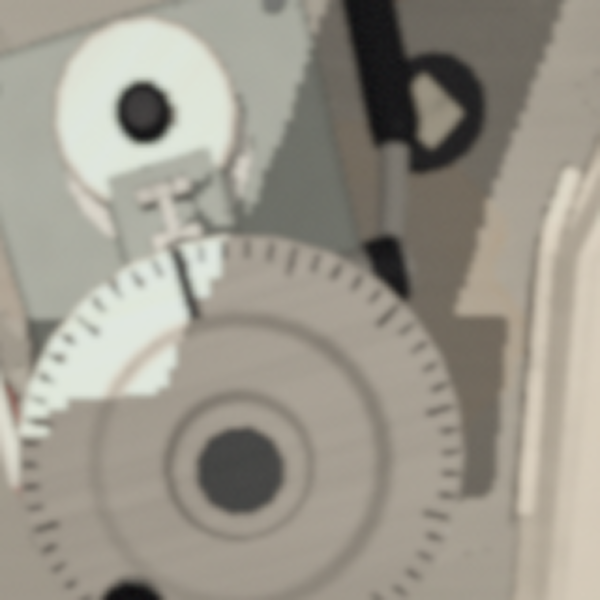

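Run:
```python
from h import *
im=load('w9'); g=lambda a,b,z=.2005: px2w(im,230+(a+.5)/3.75-.5,60+(b+.5)/3.75-.5,z=z)
cc=g(240,470); print(cc)
for p in [(178,253),(194,315),(170,220),(168,205)]:
    w=g(*p); print(p,w.round(4),(np.arctan2(*(w-cc)[:2][::-1])%(2*np.pi)-np.pi).round(3))
# lever angle, and head drop scene0->s8 by phase correlation
a=load('scene0');b=load('s6');c=load('s8')
G=lambda i,y0,y1,x0,x1: cv2.cvtColor(i['pixels'][y0:y1,x0:x1],cv2.COLOR_BGR2GRAY).astype(np.float32)
for nm,(y0,y1,x0,x1) in dict(head=(243,280,284,314),base=(300,325,230,270),col=(230,250,236,244)).items():
    for n2,i2 in (('s6',b),('s8',c)):
        w=cv2.createHanningWindow((x1-x0,y1-y0),cv2.CV_32F); print(nm,n2,cv2.phaseCorrelate(G(a,y0,y1,x0,x1),G(i2,y0,y1,x0,x1),w))
P=None
K=c['intrinsics']; d=c['depth']; vv,uu=np.mgrid[0:420,0:560]
P=((np.stack([(uu-K[0,2])/K[0,0],(vv-K[1,2])/K[1,1],np.ones_like(d)],-1)*d[...,None]-c['t'])@c['R']).reshape(-1,3)
f=np.array([-.960,-.279,0]); l=np.array([-.279,.960,0]); Q=P-[.592,-.1173,0]; A=Q@f;B=Q@l;Z=P[:,2]
m=(B>.062)&(B<.084)&(A>.05)&(A<.13)&(Z>.05)&(Z<.15)
print('lever slope',np.arctan(np.polyfit(A[m],Z[m],1)[0]),m.sum())
```

```text
[ 0.59161635 -0.11723231  0.2005    ]
(178, 253) [ 0.5456 -0.1309  0.2005] 0.289
(194, 315) [ 0.5582 -0.1275  0.2005] 0.299
(170, 220) [ 0.539  -0.1326  0.2005] 0.284
(168, 205) [ 0.536  -0.133   0.2005] 0.276
head s6 ((-0.19951023252316702, 0.16069184226117983), 0.8914581358432769)
head s8 ((-0.2045934390913473, 0.3351857050608018), 0.8124144552151362)
base s6 ((-0.1290176111499548, -0.2294548430149348), 0.6129711542129517)
base s8 ((0.02179404684630626, 0.4186948061536313), 0.9619672329425811)
col s6 ((-0.40711980403879, -0.14501199651257046), 0.9192478388547898)
col s8 ((-0.06894172834453105, -0.1714304088300338), 0.9878797695040703)
lever slope -0.31686495770098805 376
```

Run:
```python
from h import *
s=st()
plan([(.468,-.079,.45),(.468,-.079,.38)],[0,np.pi,0],-1,step=.05)
```

```text
t 17.3 p [ 0.6323 -0.1274  0.4571] rv [ 6.00e-03 -3.12e+00 -1.00e-03] F [-0.43  0.61 -0.08] g 0.002
6 rows
4.1 1.22 0.27 0 -0.022 0.004 -1; 4.11 1.21 0.18 0 0 0 -1; 4.11 1.21 0.18 0 0 0 -1; 4.11 1.21 0.18 0 0 0 -1; 0 0 3.5 0 0 0 -1; 0 0 3.5 0 0 0 -1
```

Call:
play_rows(targets="4.1 1.22 0.2 0 -0.022 0.004 -1; 4.11 1.21 0 0 0 0 -1; 4.11 1.21 0 0 0 0 -1; 3.6 1.1 0.1 0 0 0 -1; 0 0 0 0 0 0 -1")

```text
time: 17.92
position: [0.4644, -0.0773, 0.4522]
tool_rot: [0.007, -3.141, -0.008]
ft_force: [0.2, -0.5, -0.3]
grip_width: 0.008
```

Run:
```python
from h import *
s=st()
plan([(.467,-.079,.41),(.467,-.079,.29)],[0,np.pi,0],-1,step=.03)
```

```text
t 17.93 p [ 0.4644 -0.0773  0.4522] rv [ 0.007 -3.141 -0.008] F [ 0.18 -0.46 -0.28] g 0.008
6 rows
-0.13 -0.09 2.11 0.005 -0.001 0.004 -1; -0.13 -0.08 2.11 0 0 0 -1; 0 0 3 0 0 0 -1; 0 0 3 0 0 0 -1; 0 0 3 0 0 0 -1; 0 0 3 0 0 0 -1
```

Call:
play_rows(targets="-0.13 -0.09 2.11 0.005 -0.001 0.004 -1; -0.13 -0.08 2.11 0 0 0 -1; 0 0 3 0 0 0 -1; 0 0 3 0 0 0 -1; 0 0 2 0 0 0 -1; 0 0 1 0 0 0 -1; 0 0 0 0 0 0 -1; 0 0 0 0 0 0 -1")

```text
time: 18.92
position: [0.4686, -0.0796, 0.319]
tool_rot: [-0.002, 3.129, 0.007]
ft_force: [-0.2, 0.1, 0.2]
grip_width: 0.004
```

Run:
```python
from h import *
s=st()
plan([(.467,-.079,.28)],[0,np.pi,0],-1,step=.03)
```

```text
t 18.93 p [ 0.4686 -0.0796  0.319 ] rv [-2.000e-03  3.129e+00  7.000e-03] F [-0.22  0.13  0.17] g 0.004
2 rows
0.1 0.02 1.95 0.004 0.013 0.001 -1; 0.08 0.03 1.95 0 0 0 -1
```

Call:
play_rows(targets="0.1 0.02 1.5 0.004 0.013 0.001 -1; 0.05 0.03 1.4 0 0 0 -1; 0 0 0.5 0 0 0 -1; 0 0 0 0 0 0 -1")

```text
time: 19.42
position: [0.4675, -0.0789, 0.2834]
tool_rot: [-0.001, 3.141, 0.0]
ft_force: [0.3, 0.1, 0.2]
grip_width: 0.002
```

Call:
play_rows(targets="0 0 0.3 0 0 0 -1; 0 0 0.3 0 0 0 -1")

```text
time: 19.68
position: [0.4679, -0.079, 0.2776]
tool_rot: [-0.001, 3.14, 0.001]
ft_force: [0.1, -0.4, 2.0]
grip_width: 0.005
```

Call:
play_rows(targets="0 0 0.25 0 0 0 -1; 0 0 0.25 0 0 0 -1")

```text
time: 19.92
position: [0.4685, -0.0791, 0.2746]
tool_rot: [-0.001, 3.139, 0.003]
ft_force: [-3.2, 0.6, 11.5]
grip_width: 0.007
```

Call:
play_rows(targets="0 0 0 0 0 0 -1")

```text
time: 20.05
position: [0.4685, -0.0792, 0.2753]
tool_rot: [-0.001, 3.139, 0.004]
ft_force: [-2.5, -0.1, 4.7]
grip_width: 0.006
```

Call:
play_rows(targets="0 0 0 0 0 0 -1; 0 0 0 0 0 0 -1")

```text
time: 20.3
position: [0.4684, -0.0793, 0.2757]
tool_rot: [-0.001, 3.14, 0.004]
ft_force: [-1.4, -0.0, 2.6]
grip_width: 0.007
```

Call:
play_rows(targets="0 0 0.2 0 0 0 -1; 0 0 0.3 0 0 0 -1")

```text
time: 20.55
position: [0.469, -0.0794, 0.2726]
tool_rot: [-0.001, 3.139, 0.006]
ft_force: [-6.0, 0.4, 15.6]
grip_width: 0.008
```

Call:
play_rows(targets="0 0 0.3 0 0 0 -1; 0 0 0.3 0 0 0 -1; 0 0 0.3 0 0 0 -1")

```text
time: 20.92
position: [0.47, -0.0798, 0.2686]
tool_rot: [-0.001, 3.138, 0.012]
ft_force: [-9.1, -0.1, 20.7]
grip_width: 0.004
```

Call:
play_rows(targets="0 0 0 0 0 0 -1; 0 0 0 0 0 0 -1")

```text
time: 21.18
position: [0.4699, -0.0801, 0.2705]
tool_rot: [-0.0, 3.14, 0.014]
ft_force: [-4.8, 0.1, 10.5]
grip_width: 0.004
```

Call:
play_rows(targets="0 0 0 0 0 0 -1; 0 0 0 0 0 0 -1; 0 0 0 0 0 0 -1; 0 0 0 0 0 0 -1")

```text
time: 21.68
position: [0.4696, -0.0806, 0.2727]
tool_rot: [-0.0, -3.141, -0.016]
ft_force: [-3.6, -0.9, 7.0]
grip_width: 0.01
```

Call:
play_rows(targets="0 0 0 0 0 0 -1; 0 0 0 0 0 0 -1; 0 0 0 0 0 0 -1; 0 0 0 0 0 0 -1; 0 0 0 0 0 0 -1; 0 0 0 0 0 0 -1")

```text
time: 22.42
position: [0.4695, -0.0809, 0.2742]
tool_rot: [-0.0, -3.139, -0.018]
ft_force: [-2.5, 0.4, 4.5]
grip_width: 0.008
```

Call:
play_rows(targets="0 0 0 0 0 0 -1; 0 0 0 0 0 0 -1; 0 0 0 0 0 0 -1; 0 0 0 0 0 0 -1; 0 0 0 0 0 0 -1; 0 0 0 0 0 0 -1")

```text
time: 23.18
position: [0.4695, -0.0809, 0.2743]
tool_rot: [-0.0, -3.139, -0.019]
ft_force: [-2.5, -0.5, 4.5]
grip_width: 0.005
```

Call:
play_rows(targets="0 0 -0.3 0 0 0 -1; 0 0 -1 0 0 0 -1; 0 0 -3 0 0 0 -1; 0 0 -5 0 0 0 -1; 0 0 -5 0 0 0 -1; -1 0 -4 0 0 0 -1; 0 0 0 0 0 0 -1")

```text
time: 24.05
position: [0.4802, -0.083, 0.4646]
tool_rot: [0.001, 3.138, 0.017]
ft_force: [0.6, -0.4, -0.8]
grip_width: 0.003
```

Run:
```python
from h import *
s=st()
plan([(.625,-.13,.47)],[0,np.pi,0],-1,step=.04)
im=snap('scene','s10');c=im['pixels'][155:365,180:360]; cv2.imwrite('pics/c20.png',cv2.resize(c,None,fx=2.8,fy=2.8,interpolation=cv2.INTER_CUBIC))
```

```text
t 24.05 p [ 0.4802 -0.083   0.4646] rv [1.000e-03 3.138e+00 1.700e-02] F [ 0.61 -0.42 -0.76] g 0.003
4 rows
-3.62 -1.17 -0.14 0.011 0.003 -0.001 -1; -3.62 -1.18 -0.14 0 0 0 -1; -3.62 -1.18 -0.14 0 0 0 -1; -3.62 -1.18 -0.14 0 0 0 -1
```

View pics/c20.png

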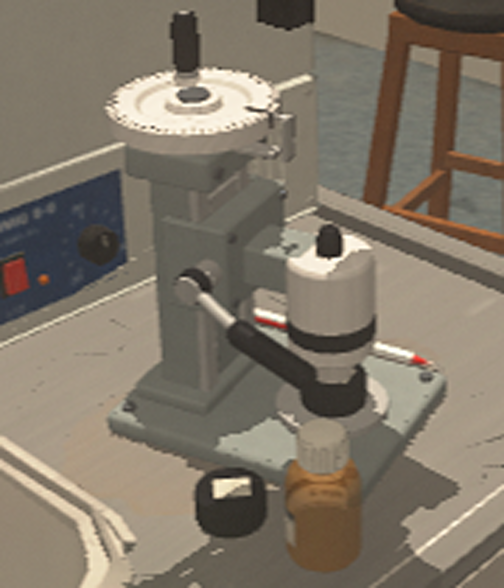

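Call:
play_rows(targets="-3.62 -1.17 -0.2 0.011 0.003 -0.001 -1; -3.62 -1.18 -0.4 0 0 0 -1; -3.62 -1.18 -0.14 0 0 0 -1; -3.3 -1.18 -0.14 0 0 0 -1; 0 0 0 0 0 0 -1; 0 0 0 0 0 0 -1")

```text
time: 24.85
position: [0.6226, -0.1307, 0.4618]
tool_rot: [0.0, -3.126, -0.002]
ft_force: [0.2, -0.2, -0.6]
grip_width: 0.008
```

Run:
```python
from h import *
s=st()
im=snap('wrist','w11');c=im['pixels'][60:220,230:390]; cv2.imwrite('pics/c21.png',cv2.resize(c,None,fx=3.75,fy=3.75,interpolation=cv2.INTER_CUBIC))
```

```text
t 24.85 p [ 0.6226 -0.1307  0.4618] rv [ 0.000e+00 -3.126e+00 -2.000e-03] F [ 0.16 -0.21 -0.56] g 0.008
```

View pics/c21.png

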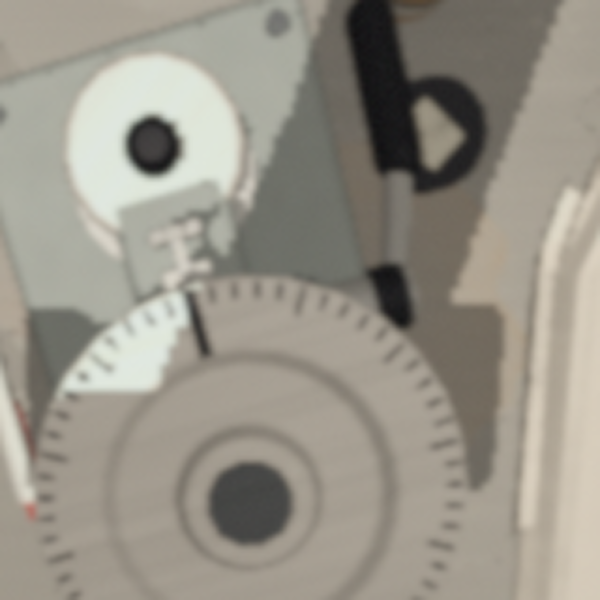

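Run:
```python
from h import *
im=load('w11'); g=lambda a,b,z=.2005: px2w(im,230+(a+.5)/3.75-.5,60+(b+.5)/3.75-.5,z=z)
cc=g(250,502)
for p in [(190,295),(207,354),(181,262),(178,243)]:
    w=g(*p); print(p,(np.arctan2(*(w-cc)[:2][::-1])%(2*np.pi)-np.pi).round(3))
print(ctrl.close_job())
```

```text
(190, 295) 0.29
(207, 354) 0.291
(181, 262) 0.288
(178, 243) 0.279
the job is handed in; nothing more can be done
None
```

The head is set and clamped, and I handed the job in at about 25 s of the 72 s. The hood height and the cam force on the gib I could only infer, not measure.

**Winding:** I gripped the crank handle and turned both ways to find the slack, about 0.4–0.5 rad. I then wound down to an estimated 0.2–0.3 mm below working height. Coming back up, the slack ran out and lifting began (about 5 N) roughly 0.3 rad before the pointer. I stopped with the mark at the pointer and let go.

**Mark:** The last wrist picture puts the mark at 0.290 rad and the pointer at about 0.283 rad. That is roughly 0.4 mm at the rim, and it did not change after clamping.

**Hood height:** My estimate follows from the screw pitch and from the lift being felt before the mark. The camera comparison of head movement was too coarse to confirm it.

**Clamp:** I pressed the lever twice, to 21 N vertical each time (about 23 N in all with the sideways part). That is above the 11–18 N you call a firm bite, but below the 30 N limit. I pressed the second time to check the lever was holding.
- **Spring-back:** The lever gave back several millimetres at the tip after each press, then stayed put at about 0.35 rad below level.
- **Bite:** That is slightly deeper than where it first resisted with 11–12 N, so I take the cam force to be above the required 25 N.

At hand-in the gripper was clear above the stand and touching nothing.

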